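# Charge the mixing bottle with steel balls through a powder funnel

## Robot

A 6-joint arm with a two-finger parallel gripper is mounted at the origin on a cart in front of the work surface, level with it; the furniture and walls round the work are solid. World frame = base frame: x ahead of the robot, y to its left, z up, the work surface at z = 0. Lengths are in m, angles in rad, forces in N, time in s.
With the tool pointing down it reaches from about 0.35 to 0.85 m from the base axis. Payload 8.1 kg.
Tool frame: the origin (TCP) lies at the very end of the fingers, on their centre line; the grasp point (between the pads) lies 19 mm behind it; z points along the fingers, y is the direction in which the jaws open and shut (so a half turn about z gives the same grasp; the last joint's range is limited). The gripper opens to 93 mm and grips with 3 to 60 N. Pads are 15 mm wide; open, the fingers measure 128 mm over their backs; the gripper's body (75 mm by 188 mm) begins 65 mm behind the grasp point.
Start: joints at [1.252, 0.13, 1.488, -0, 1.523, -0.085], TCP at [0.139, 0.584, 0.219] pointing down, gripper open.
Joint ranges: [-2.96, 2.96], [-0.89, 2.26], [0.02, 2.5], [-1.34, 4.48], [0, 2.73], [-2.66, 2.66]. Speed limits (rad/s): [2.39, 2.39, 2.79, 3.14, 3.14, 3.14].

## Interface

Orientations are given as a rotation vector (axis times angle).
In Python, from plant import robot gives the robot as it stands.
- The arm moves only by the shell command python3 -m inch 'ROWS' [FORCE]. ROWS is JSON, a list that holds one entry, the list of rows, each a list of 7 numbers: the shift along the tool's x, y, z in cm, then the turn, a rotation vector about the tool's x, y, z in degrees, then the gripper command: -1 is fully open, 1 is shut, values between are in proportion. A call has 1 to 5 rows; each row shifts and turns the commanded pose from where the row before left it, along the tool's axes as they then stand; what a row does not reach is not made up. A row lasts 1/10 s, in which the tool goes at most 50 mm and 8.59 degrees, less where a joint would pass 70% of its speed; a pose out of reach is approached as far as the arm can. A call with a gripper value outside its range is refused whole. The fingers move at their own pace and stop on an object; FORCE is the grip in N (left out, the last holds). Time passes only in rows, so rows that do not move let the fingers close. It gives the time, the measured TCP pose, the force and the opening at its end, in the units of the state.
- robot.read_state(): the state, without advancing time (a new reading comes with each control period).
- robot.read_camera(name): name is "scene" or "top"; returns a dict with "image" (480x640x3 uint8, blue, green, red), "K" (3x3 intrinsics, pixels), "R" (3x3) and "t" (3): a world point X has camera coordinates R X + t. Camera axes: x right, y down, z forward; pixel columns grow to the right and rows downward; lengths in m; the calibration is good to about 2 mm. A picture is of the moment at which its call begins. There is no depth.
- robot.close_job(): hands the job in, once; it reports no verdict.
The state is a dict: "t": time; "q": joint angles; "dq": joint speeds; "joint_torque": joint torques, N m; "tool_pos": TCP position; "orientation": TCP orientation; "force": force on the tool from outside, world axes, zero at the start; "wrist_torque": the same for the moment, N m; "opening": finger opening in m.
Only numpy, scipy, OpenCV 4.12 (cv2) and the standard library are available. Lean on these libraries where they do the work, as an engineer would, in place of code of your own. Each camera call takes 0.05 s, during which the arm holds its last target. There are 200 camera calls.

## Task

The washed square mixing bottle was left upside down on the draining mat. Turn it over and stand it upright on its base, sit the funnel that is parked in the wire stand in its neck, and only then pour all six steel mixing balls from the scoop through the funnel into the bottle. Leave the bottle standing with the funnel seated in it, put the empty scoop down flat on the bench, and do not knock over or shove any of the other things standing about.

Things in the scene. Friction and masses are not known exactly. Their poses are not given: they have to be found in the camera images.
- bottle_center (a point): centre of the clear square bottle, half-way up: body 60 x 60 mm with flat sides up to 90 mm, shoulder to 104 mm, then a round neck, 51 mm outer and 45 mm inner diameter, to the open mouth at 124 mm; walls 3 mm, floor 4 mm, 130 g (varies by a third). z from base to mouth (straight down at the start: it stands on its mouth on the mat), x and y square to the flat sides
- bottle_mouth (a point): centre of the bottle's open mouth, 62 mm from bottle_center along +z
- drain_mat: grey rubber mat, 160 (x) x 180 (y) x 3 mm, fixed; origin under its centre. To its right a patch of bench is always clear: x 0.36 to 0.50 m, y -0.05 to 0.11 m (robot frame). Keep the arm off the brown upright screen on the right (face at y = -0.37 m from x = 0.46 m on, 0.45 m high) and the wall cabinet (from x = 0.73 m, 0.46 m up)
- funnel_handle (a point): grip point of the white plastic funnel's bar handle: a bar along the funnel's x, from 40 mm before to 24 mm beyond this point (the outer 50 mm clear of the rim), 16 mm wide (y), 10 mm thick (z). Funnel axes: z up out of the wide mouth, x from the middle out along the handle; the middle axis is 90 mm from this point along -x. Parked, it may lean a few degrees
- funnel_spout (a point): centre of the spout's lower end: 68 mm below and 90 mm back from funnel_handle. Funnel 75 mm tall, 90 g; spout 39 mm outer, 35 mm inner diameter, 32 mm long, then a cone (40 degrees from the axis) to a 104 mm mouth. Seated, the spout is in the neck, 2 mm play all round, cone on the neck's edge, spout end about 33 mm below the bottle's mouth; caught on the rim it stops 25 mm or more higher
- funnel_mouth (a point): centre of the funnel's wide mouth, 75 mm above funnel_spout on its axis
- wire_stand: three-legged steel wire stand, 142 mm across the feet, fixed; origin on the bench under its middle. Its ring (85 mm inside, 88 mm up) carries the funnel by its cone at the start, spout down, handle clear of the stand
- scoop_handle (a point): grip point of the steel scoop's black bar handle: a bar along the scoop's x, from 66 mm behind to 24 mm ahead of this point, 16 mm wide (y), 14 mm thick (z), its middle 44 mm above the bench while the scoop lies flat. Scoop axes: x from the handle to the pouring lip, z up. 160 g (varies by a quarter)
- scoop_tip (a point): middle of the scoop's open lip, on its floor, 162 mm ahead of scoop_handle and 30.5 mm below it. Pan 122 mm long, 64 mm wide, walls 34 mm high; flat floor for 78 mm, then a nose rising 11 mm over 44 mm and narrowing to 55 mm. The balls start to roll out when it is tipped nose-down about 20 degrees; by 60 degrees they are out, with a shake if some wedge side by side
- ball1_center (a point): centre of steel ball 1, 16 mm in diameter, 17 g; all six balls are alike and lie loose in the scoop at the start
- ball2_center (a point): centre of steel ball 2, 16 mm
- ball3_center (a point): centre of steel ball 3, 16 mm
- ball4_center (a point): centre of steel ball 4, 16 mm
- ball5_center (a point): centre of steel ball 5, 16 mm
- ball6_center (a point): centre of steel ball 6, 16 mm
- sample_jar: bystander: sample jar with black cap, 45 mm wide, 61 mm tall; origin under its centre
- amber_bottle: bystander: amber reagent bottle with white cap, 64 mm wide, 138 mm tall; origin under its centre
- timer: bystander: small white timer lying flat, 58 x 62 x 20 mm; origin under its centre
- tape_roll: bystander: roll of tape lying flat, 72 mm wide, 19 mm high; origin under its centre
Things that resemble listed ones, but are neither listed nor needed, are in the scene too. Leave any pink or purple look-alike of the part that bears bottle_center alone.

How it is judged:
By the outcome, as a careful person would: the job done as asked, in the order asked, and still so for the second after the job is handed in, with the robot touching nothing.
It also fails if it takes over 72 s, if anything falls off the work surface, if the arm or the gripper's body presses on something with over 40 N, if the wrist force passes 120 N, or if a joint passes its speed limit or range.

## Working session

There is one attempt and no reset: what is moved stays moved. The work goes in short steps, Python scripts to look and compute and a shell command to move; the robot and the scene stay as the last step left them, time stands still between calls to the robot, and variables do not carry over. Pictures are saved under pics/ and viewed, about 8 in all and at most 12, crops included, and the job is handed in when it is done.

```bash
ls; mkdir -p pics; python3 - <<'E'
from plant import robot
import cv2
for n in("scene","top"):
    c=robot.read_camera(n); cv2.imwrite(f"pics/{n}0.png",c["image"]); print(n,c["K"].tolist(),c["R"].round(4).tolist(),c["t"].round(4).tolist())
print(robot.read_state())
E
```

```text
pics
scene [[482.87469618383074, 0.0, 317.42965370553543], [0.0, 482.87469618383074, 239.47916990836688], [0.0, 0.0, 1.0]] [[-0.8773, -0.4798, 0.0128], [-0.3251, 0.5745, -0.7511], [0.3531, -0.6631, -0.66]] [0.5552, 0.1598, 1.3982]
top [[545.055544750168, 0.0, 323.3764028207954], [0.0, 545.055544750168, 244.04015422283817], [0.0, 0.0, 1.0]] [[-0.0088, -0.9999, 0.0055], [-0.9793, 0.0075, -0.2023], [0.2023, -0.0071, -0.9793]] [0.1487, 0.5587, 1.6007]
{'t': 0.1, 'q': array([ 1.25159046e+00,  1.31066700e-01,  1.48915591e+00,  2.34985659e-05,
        1.52303344e+00, -8.53664936e-02]), 'dq': array([-9.97392898e-05, -2.25385119e-03, -1.37823183e-03,  8.30350074e-05,
       -9.22527161e-04, -4.16992177e-04]), 'joint_torque': array([ 1.32596317e-03, -5.61342251e+01, -4.93099737e+01,  7.71029131e-02,
        2.92755465e-02, -1.11189902e-04]), 'tool_pos': array([0.1388155 , 0.583189  , 0.21771163]), 'orientation': array([-3.66437720e-01, -3.11978800e+00,  2.55187637e-03]), 'force': array([-0.23628962,  0.11953131, -0.02175144]), 'wrist_torque': array([-3.55266453e-02,  1.92536427e-05,  4.40816441e-03]), 'opening': 0.09292064100002283}
```

View pics/scene0.png

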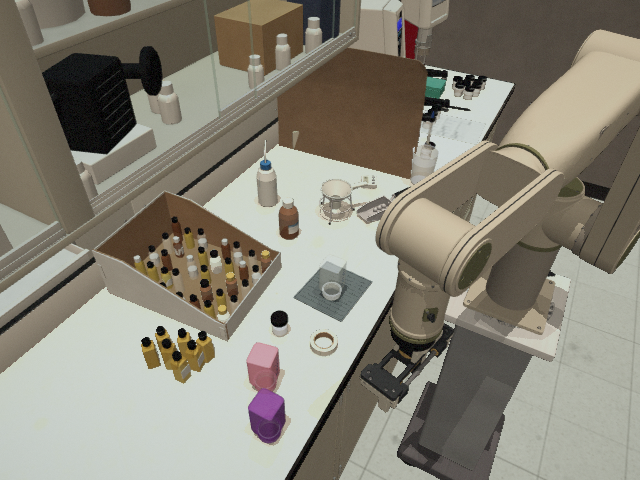

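View pics/top0.png

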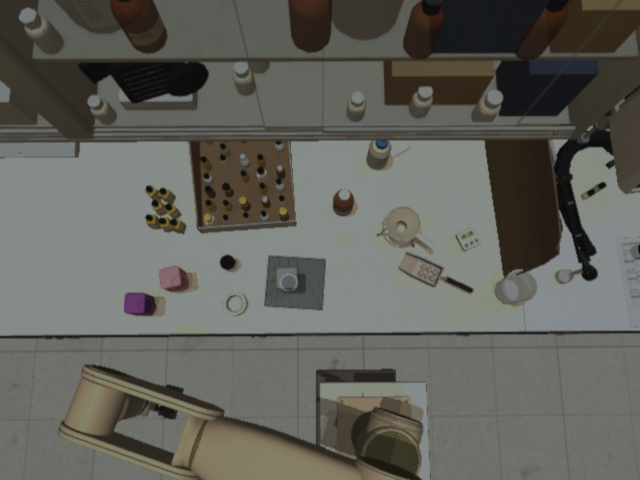

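The scene shows the clear bottle on the grey mat at top (289,279) and scene (332,285). The pink bottle at top (173,279) and the purple one at (139,303) are the look-alikes to leave alone. The funnel in its stand is at top (403,226) with its handle towards (430,250). The scoop is at top (420,268) with its handle end at (472,290). I'll enlarge to confirm.

```bash
cat > h.py <<'E'
import numpy as np, cv2
from scipy.spatial.transform import Rotation as Ro
from plant import robot
def cam(n): return robot.read_camera(n)
def ray(c,uv,z):
    d=c["R"].T@np.linalg.inv(c["K"])@np.array([*uv,1.]); o=-c["R"].T@c["t"]
    return o+d*(z-o[2])/d[2]
def proj(c,X):
    p=c["K"]@(c["R"]@np.asarray(X)+c["t"]); return p[:2]/p[2]
def tri(c1,u1,c2,u2):
    P=[c["K"]@np.c_[c["R"],c["t"]] for c in(c1,c2)]
    X=cv2.triangulatePoints(P[0],P[1],np.array(u1,float),np.array(u2,float)).ravel(); return X[:3]/X[3]
def crop(c,x,y,w,h,s):
    return cv2.resize(c["image"][y:y+h,x:x+w],None,fx=s,fy=s,interpolation=cv2.INTER_CUBIC)
def pose():
    s=robot.read_state(); return s["tool_pos"],Ro.from_rotvec(s["orientation"])
E
python3 - <<'E'
from h import *
a=crop(cam("top"),260,185,230,130,3.4); b=crop(cam("scene"),255,160,200,165,4)
def grid(im,x0,y0,s):
    for x in range((x0//20+1)*20,x0+int(im.shape[1]/s),20): cv2.putText(im,str(x),(int((x-x0+.5)*s)-10,8),0,.3,(0,0,255));cv2.line(im,(int((x-x0+.5)*s),10),(int((x-x0+.5)*s),16),(0,0,255))
    for y in range((y0//20+1)*20,y0+int(im.shape[0]/s),20): cv2.putText(im,str(y),(8,int((y-y0+.5)*s)+4),0,.3,(0,0,255));cv2.line(im,(0,int((y-y0+.5)*s)),(6,int((y-y0+.5)*s)),(0,0,255))
grid(a,260,185,3.4); grid(b,255,160,4)
cv2.imwrite("pics/a.png",a); cv2.imwrite("pics/b.png",b[:600])
E
```

```text
(no output)
```

View pics/a.png

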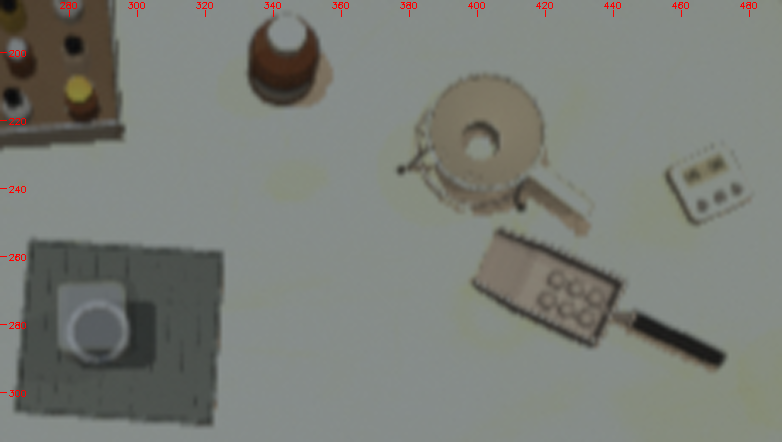

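View pics/b.png

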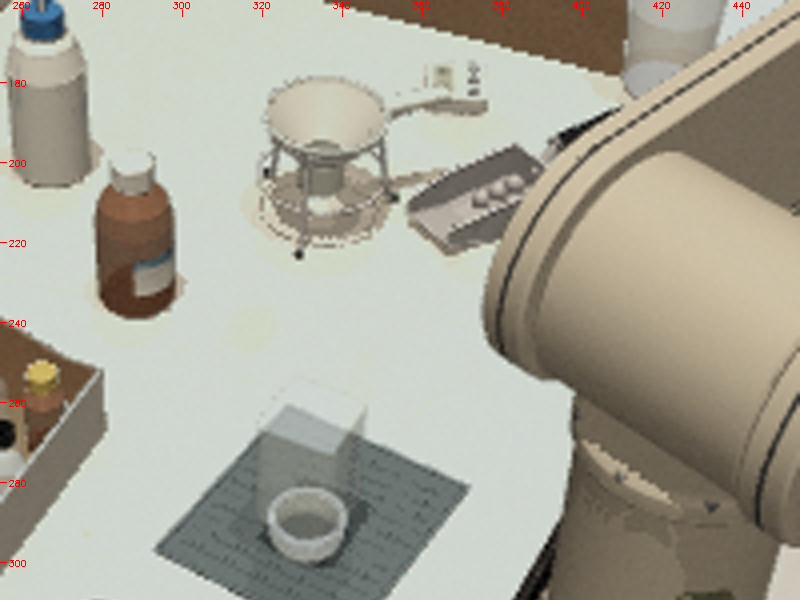

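The crops confirm it: the clear bottle has its base square at top px ≈(287,278). The funnel rim centre is at ≈(403,224) and its handle end at ≈(431.5,251.5). The scoop lip is at ≈(402.6,260.6), its handle runs from (446,278.5) to (472.4,291.5), and six balls are in the pan. I'll measure these now.

```bash
python3 - <<'E'
from h import *
np.set_printoptions(precision=4,suppress=True)
T=cam("top");S=cam("scene")
f=lambda u,v:(260+u/3.4-.5,185+v/3.4-.5)
g=lambda u,v:(255+u/4-.5,160+v/4-.5)
for n,p,z in[("bottle base corners",(57,283),.127),("",(125,283),.127),("",(125,353),.127),("",(57,353),.127),("neck",(98,331),.013),("matTL",(30,240),.003),("matTR",(222,252),.003),
 ("rimL",(428,133),.1),("rimR",(546,133),.1),("rimT",(487,73),.1),("rimB",(487,193),.1),("fh near",(527,183),.095),("fh end",(583,227),.095),("hole",(481,140),.055),
 ("scoop lip1",(499,231),.048),("lip2",(473,284),.048),("back1",(623,283),.048),("back2",(597,345),.048),("hN",(634,319),.05),("hF",(722,362),.05),("amber cap",(287,33),.138),("timer",(709,184),.02),("pad",(0,0),0)]:
    print(n,ray(T,f(*p),z)[:2])
print("scene rim",ray(S,g(326,114),.1)[:2],"neck",ray(S,g(307,525),.013)[:2], "basecorners",[ray(S,g(*p),.127)[:2] for p in((297,378),(366,405),(330,455),(258,428))])
print("jar",ray(T,(228,262),.061)[:2],"tape",ray(T,(235,304),.019)[:2])
print("cam T",-T["R"].T@T["t"],"S",-S["R"].T@S["t"])
E
```

```text
bottle base corners [0.4767 0.281 ]
 [0.4762 0.2234]
 [0.4166 0.2233]
 [0.4171 0.2805]
neck [0.4509 0.2527]
matTL [0.537  0.3162]
matTR [0.5245 0.1397]
rimL [ 0.6118 -0.0412]
rimR [ 0.611  -0.1449]
rimT [ 0.666  -0.0951]
rimB [ 0.5576 -0.091 ]
fh near [ 0.5673 -0.1271]
fh end [ 0.5277 -0.1743]
hole [ 0.616  -0.0944]
scoop lip1 [ 0.5336 -0.1085]
lip2 [ 0.4857 -0.0834]
back1 [ 0.4855 -0.2174]
back2 [ 0.4301 -0.1914]
hN [ 0.4528 -0.225 ]
hF [ 0.4139 -0.3008]
amber cap [0.6925 0.0829]
timer [ 0.5813 -0.3077]
pad [0.7688 0.3475]
scene rim [ 0.617  -0.0978] neck [0.4512 0.2499] basecorners [array([0.4752, 0.2266]), array([0.4218, 0.2273]), array([0.4215, 0.2819]), array([0.4751, 0.2829])]
jar [0.506  0.4317] tape [0.3837 0.4141]
cam T [0.2246 0.156  1.6798] S [0.0453 1.1017 1.0357]
```

```bash
cat > st.py <<'E'
from h import *
np.set_printoptions(precision=4,suppress=True)
s=robot.read_state(); R=Ro.from_rotvec(s["orientation"]).as_matrix()
print("t",round(s["t"],2),"q",s["q"],"tcp",s["tool_pos"],"F",s["force"].round(1),"op",round(s["opening"],4))
print("grasp",s["tool_pos"]-.019*R[:,2],"x",R[:,0],"y",R[:,1],"z",R[:,2])
E
python3 -m inch '[[[0,0,-5,0,0,8.5,-1],[0,0,-5,0,0,8.5,-1],[0,0,0,0,0,8.5,-1],[0,0,0,0,0,8.5,-1],[0,0,0,0,0,8.5,-1]]]' 
python3 -m inch '[[[0,0,0,0,0,8.5,-1],[0,0,0,0,0,8.5,-1],[0,0,0,0,0,8.5,-1],[0,0,0,0,0,8.5,-1],[-3.3,3.1,0,0,0,0,-1]]]' 
python3 -m inch '[[[-3.3,3.1,0,0,0,0,-1],[-3.3,3.1,0,0,0,0,-1],[-3.3,3.1,0,0,0,0,-1],[-3.3,3.1,0,0,0,0,-1],[-3.3,3.1,0,0,0,0,-1]]]'; python3 st.py
```

```text
t: 0.8
tool_pos: [0.1391, 0.5839, 0.3192]
orientation: [-1.481, -2.771, -0.002]
force: [-1.0, -0.3, -0.5]
opening: 0.093
t: 1.3
tool_pos: [0.1676, 0.5523, 0.3175]
orientation: [-2.223, -2.219, 0.002]
force: [0.3, -0.2, 1.0]
opening: 0.0931
t: 1.8
tool_pos: [0.3262, 0.3846, 0.3188]
orientation: [-2.219, -2.224, -0.001]
force: [0.8, 0.5, -0.3]
opening: 0.093
t 1.8 q [ 0.7656 -0.15    1.5863  0.      1.7048  0.7635] tcp [0.3262 0.3846 0.3188] F [ 0.8  0.5 -0.3] op 0.093
grasp [0.3262 0.3846 0.3378] x [-0.0021  1.      0.0004] y [1.     0.0021 0.0003] z [ 0.0003  0.0004 -1.    ]
```

```bash

python3 -m inch '[[[-4.1,2.42,0,0,0,0,-1],[-4.1,2.42,0,0,0,0,-1],[-4.1,2.42,0,0,0,0,-1],[-4.1,2.42,0,0,0,0,-1],[-4.1,2.42,0,0,0,0,-1]]]' >/dev/null
python3 -m inch '[[[0,0,0,0,7.5,0,-1],[0,0,0,0,7.5,0,-1],[0,0,0,0,7.5,0,-1],[0,0,0,0,7.5,0,-1],[0,0,0,0,7.5,0,-1]]]' >/dev/null
python3 -m inch '[[[0,0,0,0,7.5,0,-1],[-2.7,0,2.7,0,0,0,-1],[-2.7,0,2.7,0,0,0,-1]]]'>/dev/null; python3 st.py
```

```text
t 3.1 q [-0.3049 -0.2124  1.9836  0.7426  1.6363 -0.3574] tcp [0.4474 0.1799 0.2413] F [ 0.3  0.1 -1.7] op 0.093
grasp [0.4474 0.1664 0.2548] x [-0.0003  0.7074  0.7068] y [ 1.     -0.001   0.0014] z [ 0.0017  0.7068 -0.7074]
```

```bash

python3 -m inch '[[[-3.36,0,3.36,0,0,0,-1],[-3.36,0,3.36,0,0,0,-1],[0,0,4,0,0,0,-1],[0,0,4,0,0,0,-1],[0,0,4,0,0,0,-1]]]' 
python3 -m inch '[[[0,0,0,0,0,0,-1],[0,0,0,0,0,0,1],[0,0,0,0,0,0,1],[0,0,0,0,0,0,1],[0,0,0,0,0,0,1]]]' 35; python3 st.py
python3 - <<'E'
from h import *
a=crop(cam("scene"),230,180,200,150,4); cv2.imwrite("pics/c.png",a)
E
```

```text
t: 3.6
tool_pos: [0.4467, 0.2667, 0.0612]
orientation: [-1.76, -1.761, -0.729]
force: [0.1, -0.3, 0.1]
opening: 0.0927
t: 4.1
tool_pos: [0.4479, 0.2653, 0.0635]
orientation: [-1.759, -1.762, -0.731]
force: [0.0, 0.1, -0.2]
opening: 0.0654
t 4.1 q [-0.1181  0.045   2.1094  0.8352  1.2437 -0.5082] tcp [0.4479 0.2653 0.0635] F [ 0.   0.1 -0.2] op 0.0654
grasp [0.4478 0.2519 0.0769] x [-0.0022  0.7073  0.7069] y [1.     0.0007 0.0024] z [ 0.0012  0.7069 -0.7073]
```

View pics/c.png

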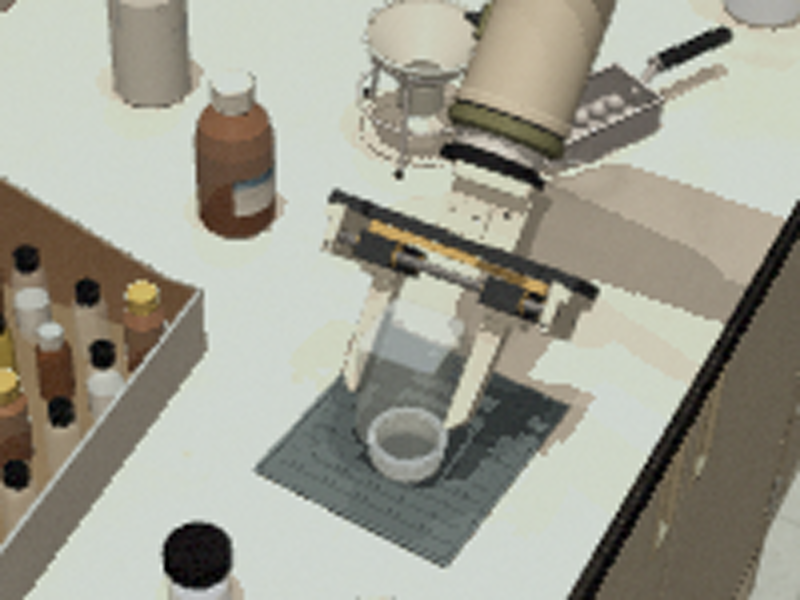

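The fingers straddle the clear bottle (crop ≈(410,370)) and are still closing. Next I finish the grip and lift.

```bash

python3 -m inch '[[[0,0,0,0,0,0,1],[0,0,0,0,0,0,1],[0,0,0,0,0,0,1],[1,0,-1,0,0,0,1],[2,0,-2,0,0,0,1]]]' 
python3 -m inch '[[[2.3,0,-2.3,0,0,0,1],[2.3,0,-2.3,0,0,0,1],[-2.5,-0.4,-2.5,0,0,0,1],[-3,-0.4,-3,0,0,0,1],[-3,-0.4,-3,0,0,0,1]]]' 
python3 -m inch '[[[-3,-0.4,-3,0,0,0,1],[-3,0,-3,0,0,0,1],[-2.5,0,-2.5,0,0,0,1],[0,0,0,0,0,0,1]]]' 
python3 st.py
```

```text
t: 4.65
tool_pos: [0.4443, 0.2661, 0.1028]
orientation: [-1.759, -1.758, -0.722]
force: [-0.4, 0.8, -1.1]
opening: 0.0599
t: 5.15
tool_pos: [0.4339, 0.1449, 0.1699]
orientation: [-1.757, -1.763, -0.727]
force: [1.0, -0.5, -1.5]
opening: 0.0598
t: 5.55
tool_pos: [0.4314, 0.022, 0.1694]
orientation: [-1.763, -1.759, -0.728]
force: [0.3, 0.5, -1.3]
opening: 0.0598
t 5.55 q [-0.6196 -0.0121  1.9386  0.62    1.7081 -0.6893] tcp [0.4314 0.022  0.1694] F [ 0.3  0.5 -1.3] op 0.0598
grasp [0.4314 0.0086 0.1829] x [0.0018 0.7081 0.7061] y [ 1.     -0.0021 -0.0004] z [ 0.0012  0.7061 -0.7081]
```

```bash

python3 -m inch '[[[0,0,0,0,-5,0,1],[0,0,0,0,-8.5,0,1],[0,0,0,0,-8.5,0,1],[0,0,0,0,-8.5,0,1],[0,0,0,0,-8.5,0,1]]]' >/dev/null
python3 -m inch '[[[0,0,0,0,-8.5,0,1],[0,0,0,0,-8.5,0,1],[0,0,0,0,-8.5,0,1],[0,0,0,0,-8.5,0,1],[0,0,0,0,-8.5,0,1]]]'  >/dev/null
python3 -m inch '[[[0,0,0,0,-8.5,0,1],[0,0,0,0,0,0,1],[0,0,0,0,0,0,1]]]'  >/dev/null
python3 st.py
```

```text
t 6.85 q [ 0.4996  0.0563  1.8712 -0.6706  1.6402  0.5957] tcp [0.4302 0.0265 0.1684] F [ 0.4 -0.3 -0.7] op 0.0601
grasp [0.4301 0.0399 0.1818] x [-0.0057  0.7081 -0.706 ] y [ 1.      0.0043 -0.0037] z [ 0.0004 -0.706  -0.7082]
```

```bash

python3 -m inch '[[[2.83,0,2.83,0,0,0,1],[2.83,0,2.83,0,0,0,1],[2.5,0,2.5,0,0,0,1],[1.3,0,1.3,0,0,0,1],[0.8,0,0.8,0,0,0,1]]]' 
python3 -m inch '[[[0.4,0,0.4,0,0,0,1],[0,0,0,0,0,0,1]]]'
python3 st.py
python3 - <<'E'
from h import *
a=crop(cam("scene"),290,170,160,120,5); cv2.imwrite("pics/d.png",a)
E
```

```text
t: 7.35
tool_pos: [0.4312, 0.025, 0.0248]
orientation: [1.763, 1.761, -0.726]
force: [-0.5, 0.0, -0.7]
opening: 0.0598
t: 7.55
tool_pos: [0.4317, 0.0256, 0.02]
orientation: [1.761, 1.761, -0.726]
force: [0.1, 0.2, -0.9]
opening: 0.0599
t 7.55 q [ 0.4969  0.3116  1.9046 -0.6805  1.4117  0.7806] tcp [0.4317 0.0256 0.02  ] F [ 0.1  0.2 -0.9] op 0.0599
grasp [0.4317 0.039  0.0334] x [ 0.0007  0.7083 -0.7059] y [1.     0.0006 0.0016] z [ 0.0015 -0.7059 -0.7083]
```

View pics/d.png

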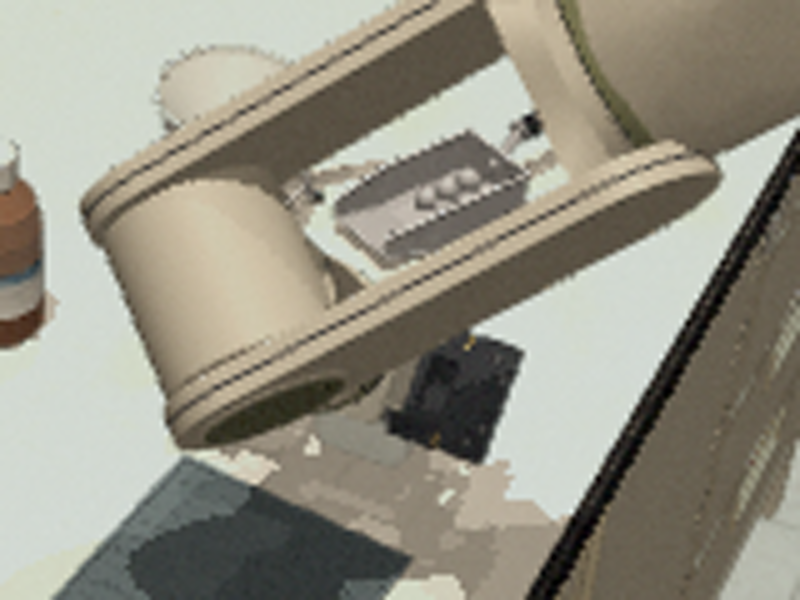

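The arm hides the bottle, whose body shows only at crop ≈(360,440). By the numbers it is about 3 mm above the bench, so I lower to contact and release.

```bash

python3 -m inch '[[[0.14,0,0.14,0,0,0,1],[0.14,0,0.14,0,0,0,1],[0,0,0,0,0,0,1]]]'
python3 -m inch '[[[0,0,0,0,0,0,-1],[0,0,0,0,0,0,-1],[0,0,0,0,0,0,-1],[0,0,0,0,0,0,-1],[0,0,0,0,0,0,-1]]]'
python3 st.py
```

```text
t: 7.9
tool_pos: [0.4321, 0.0261, 0.0172]
orientation: [1.758, 1.759, -0.726]
force: [-4.5, 2.9, 12.2]
opening: 0.0599
t: 8.4
tool_pos: [0.4309, 0.0256, 0.015]
orientation: [1.758, 1.761, -0.729]
force: [0.1, 0.8, -0.6]
opening: 0.0922
t 8.4 q [ 0.4983  0.3223  1.9044 -0.6819  1.406   0.7861] tcp [0.4309 0.0256 0.015 ] F [ 0.1  0.8 -0.6] op 0.0922
grasp [0.4309 0.039  0.0285] x [-0.0015  0.707  -0.7072] y [ 1.      0.0018 -0.0003] z [ 0.0011 -0.7072 -0.707 ]
```

```bash

python3 -m inch '[[[0,0,-4,0,0,0,-1],[0,0,-5,0,0,0,-1],[0,0,-5,0,0,0,-1],[0,0,0,0,8,0,-1],[0,0,0,0,8,0,-1]]]' >/dev/null
python3 -m inch '[[[0,0,0,0,8,0,-1],[0,0,0,0,8,0,-1],[0,0,0,0,8,0,-1],[0,0,0,0,8,0,-1],[0,0,0,0,8,0,-1]]]' >/dev/null
python3 -m inch '[[[0,0,0,0,8,0,-1],[0,0,0,0,8,0,-1],[0,0,0,0,8,0,-1],[0,0,0,0,0,0,-1]]]' 
python3 st.py
python3 - <<'E'
from h import *
c=cam("top"); cv2.imwrite("pics/e_top.png",crop(c,300,220,130,100,5)); c=cam("scene"); cv2.imwrite("pics/e_sc.png",crop(c,300,180,150,110,5))
E
```

```text
t: 9.8
tool_pos: [0.4299, 0.1224, 0.1123]
orientation: [-1.874, -1.864, -0.591]
force: [-1.2, 0.4, -0.8]
opening: 0.0932
t 9.8 q [-0.3345 -0.1445  2.0959  0.5812  1.4437 -0.4802] tcp [0.4299 0.1224 0.1123] F [-1.2  0.4 -0.8] op 0.0932
grasp [0.43   0.1114 0.1278] x [0.0057 0.8168 0.5769] y [ 1.     -0.0041 -0.0041] z [-0.001   0.5769 -0.8168]
```

View pics/e_sc.png

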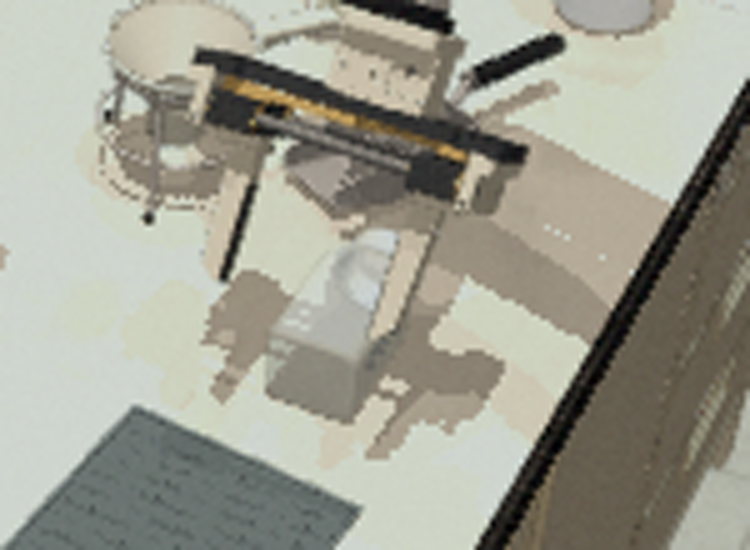

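The bottle lies on its flat side with its mouth to the right. Its base edge shows at crop (268,345)–(360,355) and the neck at ≈(370,265). I check its position from the base's top edge.

```bash
python3 - <<'E'
from h import *
c=cam("scene")
for p,z in(((268,347),.06),((360,357),.06),((265,395),0),((350,424),0),((372,235),.03)): print(ray(c,(300+p[0]/5-.5,180+p[1]/5-.5),z))
E
```

```text
[0.45362378 0.10626813 0.06      ]
[0.40187011 0.08718878 0.06      ]
[0.46124042 0.0860678  0.        ]
[0.4044461  0.08371465 0.        ]
[ 0.45373622 -0.05578455  0.03      ]
```

```bash

python3 -m inch '[[[-3.6,0.1,-2.04,0,0,0,-1],[-3.6,0,-2.04,0,0,0,-1],[-3.6,0,-2.04,0,0,0,-1],[0,0,3,0,0,0,-1],[0,0,4,0,0,0,-1]]]'
python3 -m inch '[[[0,0,3,0,0,0,-1],[0,0,0,0,0,0,-1]]]'; python3 st.py
python3 -m inch '[[[0,0,0,0,0,0,1],[0,0,0,0,0,0,1],[0,0,0,0,0,0,1],[0,0,0,0,0,0,1],[0,0,0,0,0,0,1]]]' 35
python3 -m inch '[[[0,0,0,0,0,0,1],[0,0,0,0,0,0,1],[0,0,0,0,0,0,1]]]'; python3 st.py
```

```text
t: 10.45
tool_pos: [0.4351, 0.0396, 0.0464]
orientation: [-1.875, -1.88, -0.59]
force: [1.2, -0.1, -1.2]
opening: 0.0928
t: 10.65
tool_pos: [0.4291, 0.0621, 0.0181]
orientation: [-1.865, -1.875, -0.583]
force: [-0.8, -0.6, -0.7]
opening: 0.0925
t 10.65 q [-0.4548  0.0819  2.0779  0.5548  1.3292 -0.6926] tcp [0.4291 0.0621 0.0181] F [-0.8 -0.6 -0.7] op 0.0925
grasp [0.4292 0.0512 0.0337] x [-0.0029  0.8192  0.5735] y [ 1.      0.0072 -0.0052] z [-0.0084  0.5735 -0.8192]
t: 11.15
tool_pos: [0.4326, 0.0578, 0.0211]
orientation: [-1.872, -1.875, -0.591]
force: [0.1, -1.2, 4.3]
opening: 0.06
t: 11.45
tool_pos: [0.4326, 0.0578, 0.0211]
orientation: [-1.871, -1.874, -0.591]
force: [-0.4, -3.0, 6.1]
opening: 0.0596
t 11.45 q [-0.4627  0.0798  2.073   0.5563  1.3317 -0.6946] tcp [0.4326 0.0578 0.0211] F [-0.4 -3.   6.1] op 0.0596
grasp [0.4326 0.0469 0.0366] x [-0.0017  0.8194  0.5732] y [1.     0.0013 0.0011] z [ 0.0002  0.5732 -0.8194]
```

```bash

python3 -m inch '[[[0.9,0,-1.2,0,0,0,1],[1.7,0,-2.5,0,0,0,1],[1.7,0,-2.5,0,0,0,1],[1.7,0,-2.5,0,0,0,1],[1,0,-1.4,0,0,0,1]]]'
python3 -m inch '[[[0,0,0,0,-5,0,1],[0,0,0,0,-8.5,0,1],[0,0,0,0,-8.5,0,1],[0,0,0,0,-8.5,0,1],[0,0,0,0,-8.5,0,1]]]' >/dev/null
python3 -m inch '[[[0,0,0,0,-8.5,0,1],[0,0,0,0,-8.5,0,1],[0,0,0,0,-8.5,0,1],[0,0,0,0,-8.5,0,1],[0,0,0,0,-8.5,0,1]]]'  >/dev/null
python3 -m inch '[[[0,0,0,0,-8.5,0,1],[0,0,0,0,0,0,1],[0,0,0,0,0,0,1]]]'  >/dev/null
python3 st.py
python3 - <<'E'
from h import *
c=cam("scene"); cv2.imwrite("pics/f.png",crop(c,290,150,160,120,5))
E
```

```text
t: 11.95
tool_pos: [0.4326, 0.0573, 0.1454]
orientation: [-1.872, -1.876, -0.591]
force: [-0.3, -0.2, -1.0]
opening: 0.0599
t 13.25 q [ 0.6145  0.2856  1.7732 -0.743   1.7191  0.7481] tcp [0.4313 0.0579 0.1417] F [-0.7  0.7 -0.1] op 0.0606
grasp [0.4313 0.0735 0.1526] x [-0.0047  0.5741 -0.8188] y [ 1.      0.0028 -0.0038] z [ 0.0001 -0.8188 -0.5741]
```

View pics/f.png

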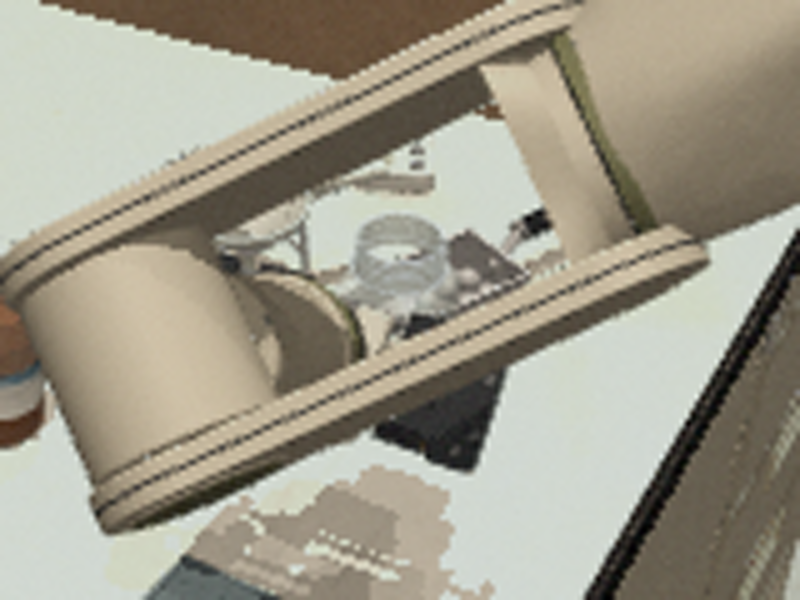

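The bottle is upright, with its mouth up at crop ≈(405,245), held above the patch. Now I lower it.

```bash

python3 -m inch '[[[2,0,2.7,0,0,0,1],[2,0,2.7,0,0,0,1],[1.7,0,2.3,0,0,0,1],[0.8,0,1.1,0,0,0,1],[0,0,0,0,0,0,1]]]'
python3 -m inch '[[[0.25,0,0.17,0,0,0,1],[0.16,0,0.12,0,0,0,1],[0,0,0,0,0,0,1]]]'; python3 st.py
```

```text
t: 13.8
tool_pos: [0.432, 0.0221, 0.0402]
orientation: [1.645, 1.644, -0.854]
force: [-0.1, 0.1, -0.4]
opening: 0.0597
t: 14.1
tool_pos: [0.4328, 0.0237, 0.0354]
orientation: [1.643, 1.644, -0.852]
force: [-0.6, -0.2, -0.9]
opening: 0.0597
t 14.1 q [ 0.5624  0.4355  1.827  -0.7673  1.5385  0.8612] tcp [0.4328 0.0237 0.0354] F [-0.6 -0.2 -0.9] op 0.0597
grasp [0.4328 0.0393 0.0463] x [ 0.0004  0.5747 -0.8184] y [1.     0.002  0.0019] z [ 0.0028 -0.8184 -0.5747]
```

```bash

python3 -m inch '[[[0.16,0,0.12,0,0,0,1],[0.16,0,0.12,0,0,0,1],[0,0,0,0,0,0,1]]]'
python3 -m inch '[[[0.08,0,0.06,0,0,0,1],[0,0,0,0,0,0,1]]]'; python3 st.py
```

```text
t: 14.4
tool_pos: [0.4325, 0.0233, 0.032]
orientation: [1.641, 1.643, -0.854]
force: [-3.3, 3.6, 10.1]
opening: 0.0597
t: 14.6
tool_pos: [0.4325, 0.0233, 0.032]
orientation: [1.641, 1.641, -0.855]
force: [-6.5, 4.7, 18.7]
opening: 0.0599
t 14.6 q [ 0.5629  0.4456  1.8246 -0.7689  1.5367  0.8672] tcp [0.4325 0.0233 0.032 ] F [-6.5  4.7 18.7] op 0.0599
grasp [0.4325 0.0389 0.0429] x [ 0.0006  0.5716 -0.8206] y [1.     0.0012 0.0016] z [ 0.0019 -0.8206 -0.5716]
```

```bash

python3 -m inch '[[[0,0,0,0,0,0,-1],[0,0,0,0,0,0,-1],[0,0,0,0,0,0,-1],[0,0,0,0,0,0,-1],[0,0,-3,0,0,0,-1]]]'
python3 -m inch '[[[0,0,-5,0,0,0,-1],[0,0,-5,0,0,0,-1],[0,0,-2,0,8.5,0,-1],[0,0,-2,0,8.5,0,-1],[0,0,-2,0,8.5,0,-1]]]' >/dev/null
python3 -m inch '[[[0,0,-2,0,8.5,0,-1],[0,0,-2,0,8.5,0,-1],[0,0,-2,0,8.5,0,-1],[0,0,0,0,4,0,-1],[0,0,0,0,0,0,-1]]]' >/dev/null
python3 st.py
python3 - <<'E'
from h import *
a=cam("top"); b=cam("scene")
im=np.vstack([crop(a,300,190,200,75,4)[:300],crop(b,290,160,200,75,4)[:300]]); cv2.imwrite("pics/g.png",im)
E
```

```text
t: 15.1
tool_pos: [0.4296, 0.0449, 0.0451]
orientation: [1.641, 1.644, -0.863]
force: [0.2, 0.7, -0.3]
opening: 0.092
t 16.1 q [ 0.3094 -0.2144  1.8536  0.0008  1.4993  0.3111] tcp [0.4325 0.1923 0.202 ] F [ 0.3  0.6 -0.2] op 0.0931
grasp [0.4325 0.1923 0.221 ] x [0.0018 1.     0.0017] y [ 1.     -0.0018  0.0027] z [ 0.0027  0.0017 -1.    ]
```

View pics/g.png

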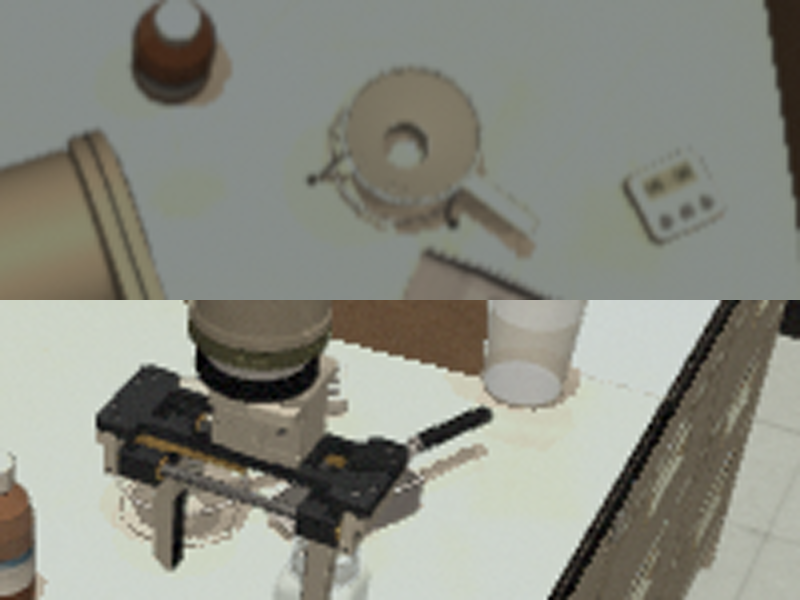

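The top view suggests that what I took for the handle is partly its shadow (brown strip, crop (460,200)–(530,250)); the real bar has the bright outline at (480,180)–(540,215). I'll check that numerically.

```bash
python3 - <<'E'
from h import *
c=cam("top"); g=cv2.cvtColor(c["image"],cv2.COLOR_BGR2GRAY)
print("cols 412..438");
for y in range(226,258): print(y,' '.join(f"{v:3d}" for v in g[y,412:439]))
E
```

```text
cols 412..438
226 120 120 119 119 118 116 112 101 130 137 138 138 137 137 138 138 137 138 138 138 138 138 139 139 139 138 138
227 119 119 118 118 118 117 115 110 130 137 138 137 138 138 137 138 137 138 138 139 139 139 138 138 139 138 139
228 118 118 117 118 117 116 116 126 126 136 138 137 137 138 138 138 139 139 138 139 138 138 138 138 138 138 139
229 118 117 117 117 117 115 113 129 119 135 138 137 138 138 138 138 138 139 138 139 138 138 139 138 138 138 138
230 117 118 116 116 116 116 114 125 115 135 137 138 138 138 138 138 138 138 138 138 138 139 138 139 138 138 138
231 117 116 117 116 113 113 124 119 113 134 138 138 138 137 138 138 139 138 139 139 138 139 138 139 138 138 138
232 117 116 116 115 111 119 128 114 110 126 136 138 138 138 139 139 138 139 139 138 138 139 139 138 138 138 138
233 116 115 116 116 118 127 132 122 115 125 136 138 138 138 138 138 138 138 139 139 139 139 139 138 139 138 138
234 115 115 117 122 127 130 137 135 129 135 138 138 138 138 139 138 138 139 139 139 139 137 139 138 139 139 139
235 114 118 120 128 135 138 138 138 137 137 137 134 137 138 138 139 138 138 13
[... 1797 characters left out ...]
 114 121 137 138 138 138 138
252 135 135 136 138 138 138 138 139 139 138 139 138 139 138 136 126 122 109 109 112 116 127 137 139 138 138 139
253 128 124 129 136 137 137 139 139 139 139 138 139 138 139 139 137 132 112 111 113 119 135 138 138 138 138 138
254 100  94 114 130 129 131 136 138 138 139 138 138 138 139 139 138 136 125 123 125 128 137 137 138 138 138 137
255  62  64  86 102 101 113 131 130 132 137 138 138 139 138 138 139 137 136 136 137 137 138 138 138 138 137 138
256  83  73  60  58  64  86 103 102 116 130 127 136 137 137 139 138 138 137 137 138 139 138 138 138 138 138 138
257 104  96  84  71  59  56  57  63  85 102 107 130 127 128 137 137 137 138 138 137 139 138 138 138 138 138 138
```

```bash
python3 - <<'E'
from h import *
T=cam("top"); S=cam("scene")
C=(ray(T,(402.6,223.6),.1)[:2]); e=ray(T,(433,247),.098)[:2]; m=ray(T,(424,239.9),.098)[:2]
d=e-m; d/=np.linalg.norm(d); print(C,e,m,"dir",d,np.degrees(np.arctan2(d[1],d[0])),"from C",e-C,np.degrees(np.arctan2(*(e-C)[::-1])),np.linalg.norm(e-C))
h=e-.024*d; print("handle",h,"axis",h-.09*d)
print("scene end proj",proj(S,[*e,.095]), "handle proj", proj(S,[*h,.093]),"bottle base/ mouth proj scene",proj(S,[.4325,.032,.124]),proj(T,[.4325,.032,.124]))
E
```

```text
[ 0.61146861 -0.09260956] [ 0.53994337 -0.1803614 ] [ 0.5616584  -0.15465592] dir [-0.64532277 -0.76391002] -130.18988024745815 from C [-0.07152524 -0.08775184] -129.18297329677196 0.11320885255098331
handle [ 0.55543111 -0.16202756] axis [ 0.61351016 -0.09327566]
scene end proj [367.08401413 183.50310264] handle proj [360.64981941 185.38045088] bottle base/ mouth proj scene [371.44867616 220.92951493] [362.90334365 282.42294509]
```

```bash

python3 -m inch '[[[0,0,-0.6,0,0,7.92,0],[0,0,-0.6,0,0,7.92,0],[0,0,-0.6,0,0,7.92,0],[0,0,-0.6,0,0,7.92,0],[0,0,-0.6,0,0,7.92,0]]]' >/dev/null
python3 -m inch '[[[-2.43,4,0,0,0,0,0],[-2.43,4,0,0,0,0,0],[-2.43,4,0,0,0,0,0],[-2.43,4,0,0,0,0,0],[-2.43,4,0,0,0,0,0]]]' >/dev/null
python3 -m inch '[[[-2.43,4,0,0,0,0,0],[-2.43,4,0,0,0,0,0],[-2.43,4,0,0,0,0,0],[0,0,4,0,0,0,0],[0,0,4,0,0,0,0]]]'
python3 -m inch '[[[0,0,0,0,0,0,0]]]' >/dev/null; python3 st.py
```

```text
t: 17.85
tool_pos: [0.5563, -0.1607, 0.1498]
orientation: [2.84, 1.339, 0.0]
force: [0.9, 1.0, -0.4]
opening: 0.0466
t 17.95 q [-0.3674  0.1188  1.6411 -0.0008  1.3955  0.3211] tcp [ 0.5507 -0.1574  0.1427] F [-0.6  1.1 -1.5] op 0.0466
grasp [ 0.551  -0.1575  0.1617] x [ 0.6353  0.7723 -0.0051] y [ 0.7722 -0.6353 -0.0128] z [-0.0131  0.0042 -0.9999]
```

```bash

python3 -m inch '[[[0,0.4,3,0,0,0,0],[0,0,2.4,0,0,0,0],[0,0,1.4,0,0,0,0],[0,0,0,0,0,0,0]]]'; python3 st.py
python3 -m inch '[[[0,0,0,0,0,0,1],[0,0,0,0,0,0,1],[0,0,0,0,0,0,1],[0,0,0,0,0,0,1],[0,0,0,0,0,0,1]]]' 50
python3 st.py
```

```text
t: 18.35
tool_pos: [0.5571, -0.161, 0.0813]
orientation: [-2.838, -1.341, 0.004]
force: [0.0, 0.1, 0.3]
opening: 0.0462
t 18.35 q [-0.3695  0.1864  1.6837 -0.0003  1.2752  0.3186] tcp [ 0.5571 -0.161   0.0813] F [0.  0.1 0.3] op 0.0462
grasp [ 0.5571 -0.161   0.1003] x [ 0.635   0.7725 -0.0015] y [ 0.7725 -0.635  -0.0035] z [-0.0036  0.0011 -1.    ]
t: 18.85
tool_pos: [0.5581, -0.1623, 0.0833]
orientation: [2.841, 1.34, 0.0]
force: [-1.5, 1.0, 1.7]
opening: 0.0153
t 18.85 q [-0.3711  0.1838  1.6828  0.      1.2747  0.3182] tcp [ 0.5581 -0.1623  0.0833] F [-1.5  1.   1.7] op 0.0153
grasp [ 0.5581 -0.1622  0.1023] x [0.636  0.7717 0.0001] y [ 0.7717 -0.636   0.0003] z [ 0.0003 -0.0001 -1.    ]
```

```bash

python3 -m inch '[[[0,0,-1,0,0,0,1],[0,0,-2.5,0,0,0,1],[0,0,-3,0,0,0,1],[0,0,-3,0,0,0,1],[0,0,-3,0,0,0,1]]]'
python3 -m inch '[[[0,0,-1.5,0,0,0,1],[0,0,0,0,0,0,1],[0,0,0,0,0,0,1]]]'; python3 st.py
python3 - <<'E'
from h import *
a=cam("top"); b=cam("scene")
im=np.vstack([crop(a,350,180,133,60,6)[:300,:798],crop(b,300,120,133,50,6)[:300,:798]]); cv2.imwrite("pics/h.png",im)
E
```

```text
t: 19.35
tool_pos: [0.5579, -0.1622, 0.2096]
orientation: [2.841, 1.34, 0.0]
force: [0.9, -0.2, -1.5]
opening: 0.0159
t: 19.65
tool_pos: [0.5578, -0.1621, 0.2218]
orientation: [-2.841, -1.34, 0.001]
force: [0.3, 0.0, -1.4]
opening: 0.0156
t 19.65 q [-0.3711  0.0784  1.5381 -0.0001  1.5259  0.3183] tcp [ 0.5578 -0.1621  0.2218] F [ 0.3  0.  -1.4] op 0.0156
grasp [ 0.5578 -0.1621  0.2408] x [ 0.636   0.7717 -0.0003] y [ 0.7717 -0.636  -0.0007] z [-0.0008  0.0002 -1.    ]
```

View pics/h.png

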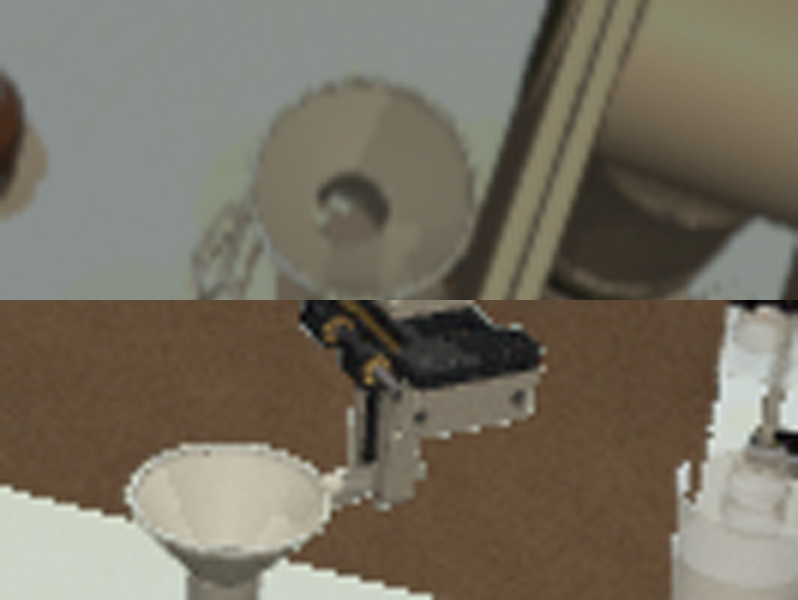

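The funnel hangs from the jaws clear of the stand, looking about level: rim centre at top crop (365,188) and scene crop (227,500). I'll triangulate the mouth and check the lean.

```bash
python3 - <<'E'
from h import *
np.set_printoptions(precision=4,suppress=True)
T=cam("top"); S=cam("scene")
uT=(410.3,210.8); uS=(337.4,152.8)
M=tri(T,uT,S,uS); print("mouth",M,"reproj",proj(T,M),proj(S,M))
s=robot.read_state(); R=Ro.from_rotvec(s["orientation"]).as_matrix(); G=s["tool_pos"]-.019*R[:,2]
v=M-G; print("mouth rel grasp in tool axes",R.T@v)
print("vertical axis: hole px pred",proj(T,M-[0,0,.043]),"obs (408.2,214.5); tilt per px ~",proj(T,M-[.0043,0,.043])-proj(T,M-[0,0,.043]))
for k in(.05,.06,.07): print("scene axis",k,proj(S,M-[0,0,k]))
# axis pixels in scene image: spout left/right edges
g=cv2.cvtColor(S["image"],cv2.COLOR_BGR2GRAY)
for y in range(160,182,2): print(y,' '.join(f"{v:3d}" for v in g[y,322:354]))
E
```

```text
mouth [ 0.6143 -0.0931  0.2383] reproj [410.199 210.5  ] [337.7375 152.8948]
mouth rel grasp in tool axes [0.0894 0.0004 0.0012]
vertical axis: hole px pred [407.7326 214.5111] obs (408.2,214.5); tilt per px ~ [0.0613 1.4799]
scene axis 0.05 [337.1074 166.4165]
scene axis 0.06 [336.9846 169.0521]
scene axis 0.07 [336.8629 171.6656]
160 208 209 208 206 163 122 147 192 203 194 193 183 189 190 194 198 193 190 192 189 186 195 192 189 186 194 186 156 112  81  84  82
162 209 208 208 207 211 205 153  86  91 102 115 117 132 124 155 148 156 156 147 148 150 129 125 116 107  98  83  83  84  81  84  78
164 208 210 208 208 209 209 209 206 182  89  89  90  90  92  91  94  90  94  92  91  88  87  99 162 207 209 209 209 207 204  94  96
166 209 208 209 208 208 209 210 208 207 155  97  97  90  91  89  91  91  88  90  87  92 140 208 207 208 209 208 210 209 207 208 208
168 209 209 207 208 209 209 209 207 207 125 104 112 115 118 122 123 120 119 117 113 110 161 209 209 209 209 209 208 208 208 210 208
170 207 209 208 209 210 208 208 209 206 129 104 112 118 120 120 123 123 120 116 114 113 188 209 209 209 208 209 208 210 210 209 208
172 209 209 209 210 210 210 208 209 206 131 105 113 119 120 121 121 120 116 115 111 113 183 209 209 209 209 209 208 210 208 210 209
174 208 208 210 209 209 209 209 209 210 207 164 117 119 120 123 121 121 119 115 123 190 209 208 210 209 209 210 210 209 208 210 209
176 209 209 209 210 209 210 211 210 209 206 208 209 208 208 208 208 208 209 209 209 209 209 209 209 208 209 210 209 209 210 209 208
178 208 208 210 209 208 209 209 209 209 209 209 210 209 210 209 208 209 208 208 208 207 210 209 210 210 210 210 209 209 209 209 210
180 209 209 209 208 209 209 209 209 210 208 209 209 208 208 209 208 210 209 209 210 208 209 209 208 209 209 209 207 209 208 209 208
```

```bash
python3 - <<'E'
from h import *
a=cam("top"); b=cam("scene")
im=np.vstack([crop(a,330,258,80,37,10)[:300,:800].copy(),cv2.resize(b["image"][205:245,335:415],None,fx=10,fy=10,interpolation=cv2.INTER_CUBIC)[:300]]); cv2.imwrite("pics/i.png",im)
E
```

```text
(no output)
```

View pics/i.png

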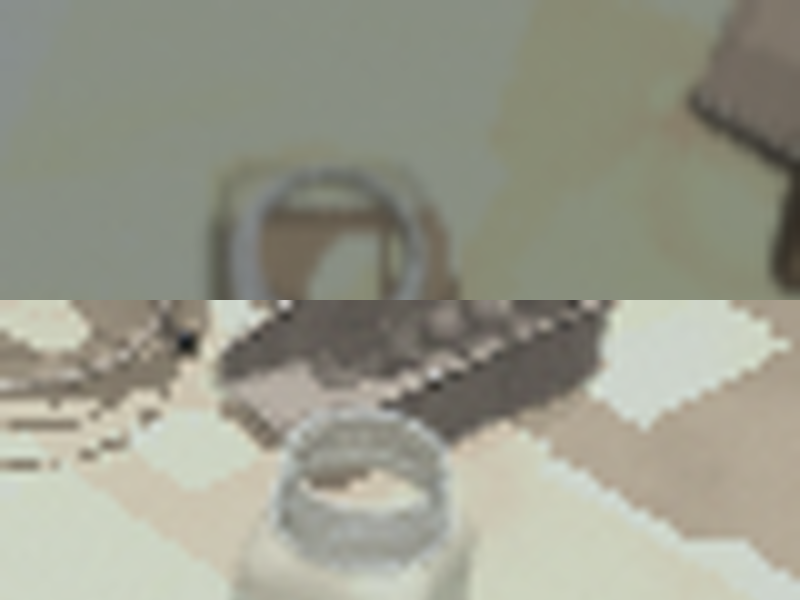

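Bottle mouth rim: top ≈(363.3,283.0) against a predicted (362.9,282.4), scene ≈(371.2,220.7) against (371.4,220.9). The bottle stands upright at ≈(0.432,0.0315). Next I carry the funnel over it.

```bash

python3 -m inch '[[[0,0,0,0,0,-6,1],[0,0,0,0,0,-8.5,1],[0,0,0,0,0,-8.5,1],[0,0,0,0,0,-8.5,1],[0,0,0,0,0,-8.5,1]]]'>/dev/null
python3 -m inch '[[[0,0,0,0,0,-8.5,1],[0,0,0,0,0,-8.5,1],[0,0,0,0,0,-8.5,1],[0,0,0,0,0,-8.5,1],[0,0,0,0,0,-8.5,1]]]'>/dev/null
python3 -m inch '[[[0,0,0,0,0,-8.5,1],[0,0,0,0,0,-8.5,1],[0,0,0,0,0,-8.5,1],[0,0,0,0,0,-1.6,1]]]'>/dev/null
python3 -m inch '[[[1.5,2.2,0,0,0,0,1],[2.2,3.2,0,0,0,0,1],[2.2,3.2,0,0,0,0,1],[2.2,3.2,0,0,0,0,1],[1.4,2.1,0,0,0,0,1]]]'
python3 -m inch '[[[0,0,0,0,0,0,1],[0,0,0,0,0,0,1]]]'>/dev/null; cat >> st.py <<'E'
M=s["tool_pos"]-.019*R[:,2]+R@np.array([.0896,.0004,.0]); print("funnel axis xy",M[:2])
E
python3 st.py
python3 - <<'E'
from h import *
T=cam("top"); g=cv2.cvtColor(T["image"],cv2.COLOR_BGR2GRAY)
print(proj(T,[.432,.0315,.2383]))
cv2.imwrite("pics/j.png",crop(T,330,230,80,60,10))
S=cam("scene"); print(proj(S,[.432,.0315,.2383])); cv2.imwrite("pics/k.png",crop(S,330,170,80,60,10))
from h import *
g=cv2.cvtColor(S["image"],cv2.COLOR_BGR2GRAY)
for y in range(176,226,2): print(y,' '.join(f"{v:3d}" for v in g[y,352:394]))
E
```

```text
t: 21.85
tool_pos: [0.5152, 0.003, 0.2225]
orientation: [-0.547, -3.093, -0.001]
force: [1.2, -0.1, -0.4]
opening: 0.0156
t 22.05 q [-0.0969 -0.1     1.7135 -0.0004  1.5278 -1.3197] tcp [0.516  0.0011 0.2227] F [ 0.2 -0.3 -1.7] op 0.0152
grasp [0.516  0.0011 0.2417] x [-0.94    0.341  -0.0003] y [ 0.341   0.94   -0.0003] z [ 0.0002 -0.0004 -1.    ]
funnel axis xy [0.432  0.0321]
[366.3715158  276.89496478]
[375.1633976  189.66313024]
176 113 112 120 114 119 106 113 117 149 192 207 197 184 183 186 195 207 209 208 206 175 166 184 208 200 209 208 208 209 209 207 208 208 210 209 209 209 207 208 208 208 208
178 113 117 126 127 146 148 144 143 157 173 206 188 161 139 145 146 159 130 130 143 150 150 154 148 131 150 136 191 207 207 208 208 208 208 210 209 208 210 208 209 209 207
180 110 122 104 115 123 139 148 154 207 201 158 170 144 133 144 144 148 148 148 153 153 156 159 154 155 152 153 147 145 142 140 142 153 186 207 208 209 209 208 207 209 207
182 129 209 208 186 112 102 116 169 183 140 175 188 191 150 149 149 150 152 153 158 160 160 162 161 157 161 160 157 158 153 155 152 150 139 128 13
[... 2937 characters left out ...]
 156 169 168
218 168 169 168 167 156 168 153 126 128 124 112 130 198 149 160 136 141 150 145 156 142 141 135 148 149 173 147  96  92 107 109 148 152 152 151 154 169 170 170 170 169 169
220 142 143 146 168 170 171 168 169 167 151 136 201 149 126 153 157 158 160 164 158 157 165 149 136 131 144 140 176 151 155 202 208 208 209 208 205 168 171 168 170 167 167
222 142 141 141 144 142 145 168 166 167 166 177 176 156 130 124 122 120 122 124 127 152 150 147 140 145 147 136 165 203 208 209 209 207 208 209 209 208 209 207 209 207 171
224 142 142 144 144 142 142 144 170 170 168 188 142 148 152 170 159 146 144 146 152 155 161 208 208 207 181 142 167 209 209 208 208 207 208 209 208 208 209 208 209 207 208
```

```bash

python3 -m inch '[[[0.05,-0.05,1.5,0,0,0,1],[0,0,1.5,0,0,0,1],[0,0,0.7,0,0,0,1],[0,0,0.5,0,0,0,1],[0,0,0.4,0,0,0,1]]]'
python3 -m inch '[[[0,0,0.4,0,0,0,1],[0,0,0.4,0,0,0,1],[0,0,0,0,0,0,1]]]'; python3 st.py
```

```text
t: 22.65
tool_pos: [0.5153, 0.0003, 0.1761]
orientation: [-0.543, -3.094, 0.0]
force: [-0.3, 0.4, 1.6]
opening: 0.0154
t: 22.95
tool_pos: [0.5151, 0.0006, 0.1681]
orientation: [-0.542, -3.094, 0.0]
force: [0.8, 0.4, -0.8]
opening: 0.0158
t 22.95 q [-0.0984 -0.0703  1.7857  0.      1.4269 -1.322 ] tcp [0.5151 0.0006 0.1681] F [ 0.8  0.4 -0.8] op 0.0158
grasp [0.5151 0.0006 0.1871] x [-0.9403  0.3402  0.0007] y [ 0.3402  0.9403 -0.0001] z [-0.0007  0.0001 -1.    ]
funnel axis xy [0.431  0.0315]
```

```bash

python3 -m inch '[[[0,0,0.6,0,0,0,1],[0,0,0.5,0,0,0,1],[0,0,0.3,0,0,0,1],[0,0,0,0,0,0,1]]]'; python3 -m inch '[[[0,0,0.25,0,0,0,1],[0,0,0.15,0,0,0,1],[0,0,0,0,0,0,1]]]'; python3 st.py
```

```text
t: 23.35
tool_pos: [0.515, 0.0007, 0.1539]
orientation: [-0.542, -3.093, 0.0]
force: [-0.1, 0.8, -1.0]
opening: 0.0154
t: 23.65
tool_pos: [0.5153, 0.0006, 0.1505]
orientation: [-0.543, -3.094, -0.0]
force: [0.3, 0.6, -0.9]
opening: 0.0152
t 23.65 q [-0.0984 -0.0566  1.8054  0.      1.393  -1.322 ] tcp [0.5153 0.0006 0.1505] F [ 0.3  0.6 -0.9] op 0.0152
grasp [0.5153 0.0006 0.1695] x [-0.9403  0.3403  0.0002] y [ 0.3403  0.9403 -0.    ] z [-0.0002  0.0001 -1.    ]
funnel axis xy [0.4312 0.0314]
```

```bash

python3 -m inch '[[[0,0,0.1,0,0,0,1],[0,0,0.1,0,0,0,1],[0,0,0,0,0,0,1]]]'; python3 -m inch '[[[0,0,0.1,0,0,0,1],[0,0,0,0,0,0,1]]]'
```

```text
t: 23.95
tool_pos: [0.5153, 0.0005, 0.1486]
orientation: [-0.543, -3.094, 0.0]
force: [-0.4, -0.4, -0.2]
opening: 0.0152
t: 24.15
tool_pos: [0.5153, 0.0006, 0.1476]
orientation: [-0.543, -3.094, 0.0]
force: [0.2, -0.1, -0.8]
opening: 0.0152
```

```bash

python3 -m inch '[[[0,0,0.1,0,0,0,1],[0,0,0,0,0,0,1]]]'; python3 -m inch '[[[0,0,0.1,0,0,0,1],[0,0,0,0,0,0,1]]]';python3 -m inch '[[[0,0,0.1,0,0,0,1],[0,0,0,0,0,0,1]]]'
```

```text
t: 24.35
tool_pos: [0.5154, 0.0006, 0.1467]
orientation: [0.543, 3.094, 0.0]
force: [0.8, 0.5, 0.9]
opening: 0.015
t: 24.55
tool_pos: [0.5156, 0.0005, 0.1459]
orientation: [0.543, 3.094, -0.0]
force: [0.8, 0.2, 0.6]
opening: 0.0154
t: 24.75
tool_pos: [0.5158, 0.0005, 0.1451]
orientation: [0.543, 3.093, 0.0]
force: [1.6, -0.3, 3.0]
opening: 0.0155
```

The spout went in without catching and touched at the seated depth. I release, go up, and check the rim position numerically on the way to the scoop.

```bash

python3 -m inch '[[[0,0,0,0,0,0,0],[0,0,0,0,0,0,0],[0,0,0,0,0,0,0],[0,0,-2,0,0,0,0],[0,0,-4,0,0,0,0]]]'
python3 -m inch '[[[0,0,-4,0,0,8,0],[0,0,-2,0,0,8,0],[0,0,0,0,0,8,0],[0,0,0,0,0,8,0],[0,0,0,0,0,8,0]]]' >/dev/null
python3 -m inch '[[[0,0,0,0,0,8,0],[0,0,0,0,0,8,0],[0,0,0,0,0,8,0],[0,0,0,0,0,8,0],[0,0,0,0,0,8,0]]]' >/dev/null
python3 -m inch '[[[0,0,0,0,0,8,0],[0,0,0,0,0,8,0],[-4.04,0.65,0,0,0,0,0],[-4.04,0.65,0,0,0,0,0],[-4.04,0.65,0,0,0,0,0]]]' >/dev/null
python3 -m inch '[[[-4.04,0.65,0,0,0,0,0],[-4.04,0.65,0,0,0,0,0],[-4.04,0.65,0,0,0,0,0],[0,0,0,0,0,0,0]]]' >/dev/null
python3 st.py
python3 - <<'E'
from h import *
T=cam("top");S=cam("scene")
cv2.imwrite("pics/lt.png",T["image"]);cv2.imwrite("pics/ls.png",S["image"])
for z in(.166,.191): print(z,"pred rim centre T",proj(T,[.4315,.0315,z]),"S",proj(S,[.4315,.0315,z]),"S radius px",482.9*.052/(S["R"]@np.array([.4315,.0315,z])+S["t"])[2])
g=cv2.cvtColor(S["image"],cv2.COLOR_BGR2GRAY)
x=int(proj(S,[.4315,.0315,.166])[0]); print("S column",x,[(y,int(g[y,x])) for y in range(178,246)])
g=cv2.cvtColor(T["image"],cv2.COLOR_BGR2GRAY); y=int(proj(T,[.4315,.0315,.166])[1]); print("T row",y,[(x,int(g[y,x])) for x in range(338,392)])
print("scoop handle pred T",proj(T,[.441,-.2415,.051]))
for y in range(276,296,1): print(y,' '.join(f"{v:3d}" for v in g[y,440:480]))
E
```

```text
t: 25.25
tool_pos: [0.5126, 0.0008, 0.2013]
orientation: [-0.541, -3.086, 0.001]
force: [0.8, 0.4, -0.2]
opening: 0.0457
t 27.15 q [-0.5947 -0.1489  1.6832 -0.0017  1.6078 -0.138 ] tcp [ 0.4428 -0.2384  0.2643] F [ 0.2  0.8 -1.1] op 0.0462
grasp [ 0.4428 -0.2384  0.2833] x [ 0.4411  0.8975 -0.0016] y [ 0.8975 -0.4411 -0.0007] z [-0.0013 -0.0011 -1.    ]
funnel axis xy [ 0.4827 -0.1582]
0.166 pred rim centre T [364.23845918 280.77473832] S [373.06605217 209.85263033] S radius px 17.682752114921637
0.191 pred rim centre T [364.9548182  279.53684848] S [373.82983637 203.04392636] S radius px 17.890631872994575
S column 373 [(178, 136), (179, 127), (180, 109), (181, 189), (182, 115), (183, 110), (184, 196), (185, 146), (186, 137), (187, 127), (188, 113), (189, 182), (190, 196), (191, 196), (192, 197), (193, 198), (194, 196), (195, 197), (196, 197), (197, 199), (198, 200), (199, 192), (200, 186), (201, 203), (202, 205), (203, 205), (204, 204), (205, 205), (206, 206), (207, 203), (208, 205), (209, 203), (210, 204), (211, 203), (212, 204), (213, 203), (214, 205), (215, 204), (216, 204), (21
[... 3616 characters left out ...]
  38  36  37  37  36  36  34  32  33  35  36
292 138 138 138 138 137 133 112  68  48  47  45  45  46  61  98 124 130 130 125 102  83 117 130 130 127 106  62  38  37  37  36  36  36  36  35  34  33  34  37  37
293 138 138 137 138 136 120  81  51  47  45  45  45  54  82 120 130 131 127 112  79  98 127 130 130 119  78  43  36  36  36  36  36  36  35  34  33  36  37  36  37
294 137 138 137 137 132  97  56  45  45  45  46  47  67 106 128 131 130 123  94  87 117 129 131 124  99  51  36  38  38  37  37  36  36  35  33  34  36  36  37  35
295 138 138 137 135 119  71  48  45  46  46  46  56  88 123 130 130 126 108  86 110 128 131 129 117  68  40  36  36  36  37  37  35  35  33  33  34  36  35  37  36
```

Checks: the funnel's rim front edge is at scene row ≈218–221 (seated prediction 221, caught prediction ≈215), with the cone right on the neck, so it is seated. The scoop handle line matches within 1–2 mm. I descend on it.

```bash

python3 -m inch '[[[0.4,0.1,5,0,0,0,0],[0,0,5,0,0,0,0],[0,0,5,0,0,0,0],[0,0,4.5,0,0,0,0],[0,0,3,0,0,0,0]]]'
python3 -m inch '[[[0,0,1.5,0,0,0,0],[0,0,0,0,0,0,0],[0,0,0,0,0,0,0]]]'; python3 st.py
```

```text
t: 27.75
tool_pos: [0.4458, -0.2285, 0.0362]
orientation: [-2.658, -1.668, 0.002]
force: [-0.9, -0.9, -0.5]
opening: 0.0468
t: 28.05
tool_pos: [0.4478, -0.2305, 0.0253]
orientation: [-2.661, -1.669, -0.0]
force: [1.2, -0.1, 1.0]
opening: 0.0464
t 28.05 q [-0.5773  0.0596  1.9351  0.0002  1.1471 -0.1269] tcp [ 0.4478 -0.2305  0.0253] F [ 1.2 -0.1  1. ] op 0.0464
grasp [ 0.4478 -0.2305  0.0443] x [0.4354 0.9002 0.0002] y [ 0.9002 -0.4354 -0.0002] z [-0.0001  0.0003 -1.    ]
funnel axis xy [ 0.4872 -0.15  ]
```

```bash

python3 -m inch '[[[-0.3,0,0,0,0,0,0],[0,0,0,0,0,0,1],[0,0,0,0,0,0,1],[0,0,0,0,0,0,1],[0,0,0,0,0,0,1]]]' 60
python3 -m inch '[[[0,0,0,0,0,0,1],[0,0,0,0,0,0,1]]]'; python3 st.py
python3 -m inch '[[[0,0,-0.3,0,0,0,1],[0,0,-1,0,0,0,1],[0,0,-1,0,0,0,1],[0,0,-1,0,0,0,1],[0,0,-0.7,0,0,0,1]]]'; python3 -m inch '[[[0,0,0,0,0,0,1],[0,0,0,0,0,0,1]]]'; python3 st.py
python3 - <<'E'
from h import *
T=cam("top");S=cam("scene")
print(proj(T,[.5097,-.096,.0135+.04]),proj(S,[.5097,-.096,.0135+.04]))
im=np.vstack([crop(T,380,240,133,50,6)[:300,:798],crop(S,330,175,133,50,6)[:300,:798]]); cv2.imwrite("pics/m.png",im)
E
```

```text
t: 28.55
tool_pos: [0.4462, -0.2344, 0.0253]
orientation: [2.662, 1.667, 0.0]
force: [0.7, -0.2, 0.2]
opening: 0.0192
t: 28.75
tool_pos: [0.4462, -0.2343, 0.0252]
orientation: [2.662, 1.667, 0.0]
force: [-0.9, 0.4, 3.6]
opening: 0.0153
t 28.75 q [-0.5853  0.0599  1.9349 -0.      1.1462 -0.1333] tcp [ 0.4462 -0.2343  0.0252] F [-0.9  0.4  3.6] op 0.0153
grasp [ 0.4462 -0.2343  0.0442] x [ 0.4368  0.8996 -0.0001] y [ 0.8996 -0.4368  0.0006] z [ 0.0005 -0.0003 -1.    ]
funnel axis xy [ 0.4857 -0.1539]
t: 29.25
tool_pos: [0.4465, -0.2345, 0.0665]
orientation: [2.661, 1.666, 0.001]
force: [0.7, -0.7, -2.6]
opening: 0.0152
t: 29.45
tool_pos: [0.4461, -0.2342, 0.0651]
orientation: [2.662, 1.667, 0.0]
force: [-0.1, 0.6, -2.8]
opening: 0.0153
t 29.45 q [-0.5852  0.0021  1.9126  0.      1.2263 -0.1333] tcp [ 0.4461 -0.2342  0.0651] F [-0.1  0.6 -2.8] op 0.0153
grasp [ 0.4461 -0.2342  0.0841] x [ 0.4367  0.8996 -0.0001] y [ 0.8996 -0.4367  0.0006] z [ 0.0005 -0.0003 -1.    ]
funnel axis xy [ 0.4856 -0.1537]
[402.73130489 259.88360802] [363.94589822 209.02993941]
```

```bash
python3 - <<'E'
from h import *
S=cam("scene");T=cam("top")
for n,c,f,(x0,y0,x1,y1),p in(("S",S,"pics/scene0.png",(354,195,376,224),[.5097,-.096,.02]),("T",T,"pics/top0.png",(396,250,418,278),[.505,-.105,.02])):
    o=cv2.imread(f); t=o[y0:y1,x0:x1]
    r=cv2.matchTemplate(c["image"][y0-40:y1+40,x0-40:x1+40],t,cv2.TM_CCOEFF_NORMED); _,m,_,l=cv2.minMaxLoc(r)
    print(n,"score",round(m,2),"shift",l[0]-40,l[1]-40)
    for dz in(.01,.02,.03,.04,.05): print(dz,(proj(c,np.array(p)+[0,0,dz])-proj(c,p)).round(1))
E
```

```text
S score 0.56 shift 0 35
0.01 [ 0.2 -2.3]
0.02 [ 0.5 -4.7]
0.03 [ 0.7 -7. ]
0.04 [ 0.9 -9.4]
0.05 [  1.1 -11.8]
T score 0.9 shift 2 -1
0.01 [ 0.5 -0.5]
0.02 [ 1.  -1.1]
0.03 [ 1.5 -1.7]
0.04 [ 2.  -2.2]
0.05 [ 2.5 -2.8]
```

```bash

python3 -m inch '[[[0,0,-2,0,0,0,1],[0,0,-3.5,0,0,-4,1],[0,0,-4,0,0,-5,1],[0,0,-4,0,0,-5,1],[0,0,-3,0,0,-5,1]]]'
python3 -m inch '[[[0,0,-1.1,0,0,-4,1],[0,0,0,0,0,-3,1],[1.5,-0.3,0,0,0,0,1],[2.5,-0.4,0,0,0,0,1],[2.5,-0.4,0,0,0,0,1]]]'
python3 -m inch '[[[1.7,-0.3,0,0,0,0,1],[0.9,0,0,0,0,0,1],[0,0,0,0,0,0,1],[0,0,0,0,0,0,1]]]'
cat >> st.py <<'E'
print("scoop lip",s["tool_pos"]+R@np.array([.153,0,.0115]))
E
python3 st.py
python3 - <<'E'
from h import *
T=cam("top");S=cam("scene"); cv2.imwrite("pics/nt.png",T["image"]);cv2.imwrite("pics/ns.png",S["image"])
cv2.imwrite("pics/n.png",np.vstack([crop(T,330,235,133,50,6)[:300,:798],crop(S,325,150,133,50,6)[:300,:798]]))
p,R=pose();L=p+R.apply([.153,0,.0115]); print("lip pred",proj(T,L),proj(S,L))
E
```

```text
t: 30.15
tool_pos: [0.4463, -0.2343, 0.2324]
orientation: [2.346, 2.087, 0.001]
force: [0.3, 0.3, -2.4]
opening: 0.0156
t: 30.65
tool_pos: [0.4339, -0.1676, 0.2398]
orientation: [-2.221, -2.219, 0.0]
force: [0.1, 0.3, -2.4]
opening: 0.0154
t: 31.05
tool_pos: [0.4318, -0.1432, 0.2407]
orientation: [-2.219, -2.223, 0.001]
force: [-1.3, -0.6, -2.4]
opening: 0.0155
t 31.05 q [-0.4328 -0.2801  1.8385 -0.0003  1.5834 -0.4346] tcp [ 0.4318 -0.1432  0.2407] F [-1.3 -0.6 -2.4] op 0.0155
grasp [ 0.4318 -0.1432  0.2597] x [-0.0018  1.     -0.0002] y [ 1.      0.0018 -0.0003] z [-0.0003 -0.0002 -1.    ]
funnel axis xy [ 0.432  -0.0536]
scoop lip [0.4315 0.0098 0.2291]
lip pred [374.34006952 277.44366006] [378.06192266 188.39035256]
```

View pics/n.png

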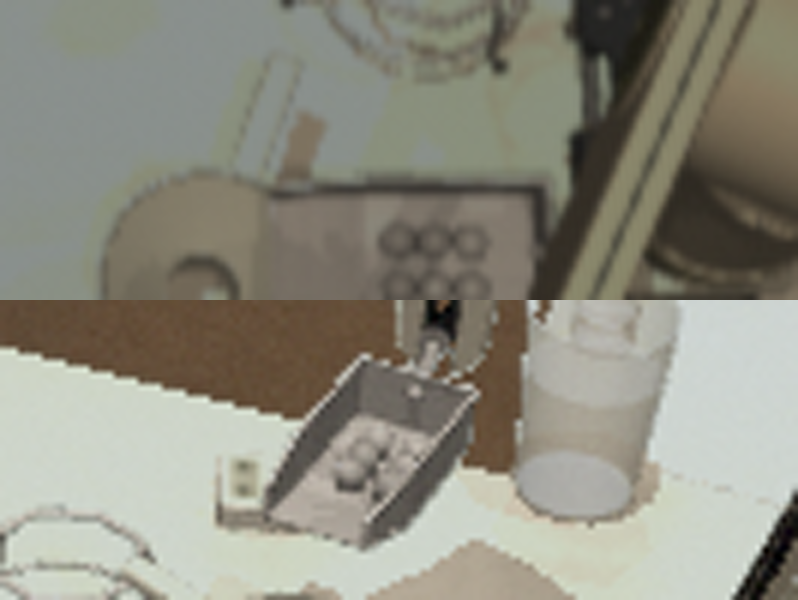

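All six balls are in the pan. The lip is at scene ≈(377,188) against a predicted (378,188), so no droop, and it sits about 22 mm short of the funnel's axis. Now I lower and pour, pivoting about the lip.

```bash

python3 -m inch '[[[0,0,2,0,0,0,1],[0,0,1.8,0,0,0,1],[0,0,0,0,0,0,1],[0.15,0,-1.06,0,-4,0,1],[0.31,0,-2.12,0,-8,0,1]]]'
python3 -m inch '[[[0.12,0,-1.06,0,-4,0,1],[0.08,0,-0.8,0,-3,0,1],[0.08,0,-0.8,0,-3,0,1],[0.08,0,-0.8,0,-3,0,1],[0.08,0,-0.8,0,-3,0,1]]]'
python3 -m inch '[[[0.08,0,-0.8,0,-3,0,1],[0.08,0,-0.8,0,-3,0,1],[0.08,0,-0.8,0,-3,0,1],[0.08,0,-0.8,0,-3,0,1],[0.08,0,-0.8,0,-3,0,1]]]'
python3 st.py
```

```text
t: 31.65
tool_pos: [0.4309, -0.1394, 0.2343]
orientation: [2.114, 2.107, -0.227]
force: [0.4, 0.0, -3.7]
opening: 0.0158
t: 32.15
tool_pos: [0.4322, -0.1195, 0.2751]
orientation: [1.946, 1.947, -0.485]
force: [0.7, 1.0, -1.8]
opening: 0.0154
t: 32.65
tool_pos: [0.4321, -0.0936, 0.3058]
orientation: [1.782, 1.781, -0.701]
force: [0.3, 0.5, -2.2]
opening: 0.0154
t 32.65 q [ 0.2523 -0.2463  1.8768 -0.73    1.6959  0.2277] tcp [ 0.4321 -0.0936  0.3058] F [ 0.3  0.5 -2.2] op 0.0154
grasp [ 0.4321 -0.0807  0.3197] x [ 0.0012  0.7306 -0.6828] y [1.     0.0004 0.0022] z [ 0.0019 -0.6828 -0.7306]
funnel axis xy [ 0.4326 -0.0152]
scoop lip [0.4323 0.0103 0.1929]
```

```bash

python3 -m inch '[[[0.08,0,-0.8,0,-3,0,1],[0.08,0,-0.8,0,-3,0,1],[0.08,0,-0.8,0,-3,0,1],[0.08,0,-0.8,0,-3,0,1],[0.08,0,-0.8,0,-3,0,1]]]'
python3 -m inch '[[[0.08,0,-0.8,0,-3,0,1],[0.08,0,-0.8,0,-3,0,1],[0,0,0,0,0,0,1],[0,0,0,0,0,0,1],[0,0,0,0,0,0,1]]]'
python3 -m inch '[[[0,0,0,0,0,0,1],[0,0,0,0,0,0,1]]]'
python3 st.py
python3 - <<'E'
from h import *
T=cam("top");S=cam("scene"); cv2.imwrite("pics/ot.png",T["image"]);cv2.imwrite("pics/os.png",S["image"])
p,R=pose();L=p+R.apply([.153,0,.0115])
for d in (0,.04,.08,.12): 
    X=p+R.apply([.153-d,0,.0115-.004]); print(d,proj(T,X).round(1),proj(S,X).round(1))
print(proj(S,[.432,.0315,.02]))
f=np.mean([robot.read_state()["force"]],axis=0);print(f)
E
```

```text
t: 33.15
tool_pos: [0.4321, -0.0607, 0.3286]
orientation: [1.607, 1.606, -0.889]
force: [0.5, 0.6, -2.1]
opening: 0.0155
t: 33.65
tool_pos: [0.4319, -0.0468, 0.3346]
orientation: [1.536, 1.536, -0.956]
force: [-0.2, 0.5, -2.6]
opening: 0.0153
t: 33.85
tool_pos: [0.4316, -0.0469, 0.3345]
orientation: [1.535, 1.536, -0.957]
force: [0.9, 0.2, -3.2]
opening: 0.0155
t 33.85 q [ 0.4971 -0.017   1.819  -0.9839  1.8914  0.447 ] tcp [ 0.4316 -0.0469  0.3345] F [ 0.9  0.2 -3.2] op 0.0155
grasp [ 0.4316 -0.0299  0.3429] x [ 0.0006  0.4393 -0.8983] y [1.     0.001  0.0011] z [ 0.0013 -0.8983 -0.4393]
funnel axis xy [0.4321 0.0095]
scoop lip [0.4317 0.01   0.192 ]
0 [371.5 279.3] [376.4 199.1]
0.04 [379.3 277.4] [379.9 186. ]
0.08 [387.5 275.4] [383.6 172.7]
0.12 [396.  273.3] [387.2 159.1]
[368.79187812 246.60344631]
[ 0.16839443 -0.469966   -2.16285281]
```

```bash
python3 - <<'E'
from h import *
F=[]
for i in range(10):
    S=cam("scene"); F.append(robot.read_state()["force"])
print(np.mean(F,0),np.std(F,0)/3)
g=cv2.cvtColor(S["image"],cv2.COLOR_BGR2GRAY)
for y in range(150,206,2): print(y,' '.join(f"{v:3d}" for v in g[y,360:402]))
E
```

```text
[-0.16805604 -0.12603072 -1.46669873] [0.16605641 0.19463571 0.18579319]
150 104 106 106 114 103  84  86  86  85  87  87  86  88  87  87  91 105 110 117 159  89  81  42  81 179 123 103 104 108 106  87  41  43  41  83  99  78  80  80  82  43  47
152  99 105 108 105  96  85  86  86  85  83  84  84  84  83  85  85  93  98 116 146  90  60  49 147 155 105 106 103 106 103  58  46  34  51 106 129  80  77  79  93  39  41
154 104 103 109 108  90  81  83  83  83  84  82  82  83  80  79  82  87  93 125 103  68  36  83 178 119 106 104 106 105  88  46  44  34  82  78  81  79  81  80  37  42  44
156 119 105 108 103  84  80  81  81  82  80  77  82  78  81  80  83  87  99 115  75  52  56 143 153 102 106 105 104 102  57  39  38  82  80  81  80  77  82  92  47  47  43
158 116 103 106  80  77  81  78  82  80  82  83  79  76  80  80  80 100 111  66  50  65 141 175 121 106 104 104 105  87  40  42  29  80  84  81  80  79  79  50  45  43  42
160 122 103  80  78  78  77  78  75  79  77  76  79  77  75  77  97  84  65  75 126 137 140 153 104 105 109 118 101  43  42  42  47  45  48  71 134 144  74  45  46  50
[... 3088 characters left out ...]
 208 208 206
198 207 208 208 207 208 207 207 206 206 207 205 189 205 207 204 189 140 120 118 114 116 118 115 106  98  90 158 206 208 208 209 208 207 208 209 207 207 207 207 208 207 208
200 151 205 168 112 134 135 132 128 129 131 136 134 132 134 132 131 134 137 131 132 144 163  92 106  87 161 208 207 208 207 209 207 208 207 208 209 207 208 208 208 207 207
202 128 122 128 133 136 138 137 138 139 141 142 146 142 142 141 140 140 132 137 135 132 121 112  98 128 172 207 208 208 208 207 208 209 208 207 208 208 207 208 206 208 209
204 133 151 134 135 134 136 135 137 140 142 140 142 143 137 141 142 139 138 136 136 136 133 135 132 124 129 134 141 184 207 206 207 208 208 208 208 208 207 209 208 208 208
```

Mean Fz is now −1.47 N against about −2.5 N loaded, a drop of about 1.03 N where six balls weigh 1.00 N. To be sure none is wedged I tip a little more, give a shake and weigh again.

```bash

python3 -m inch '[[[0.16,0,-1.6,0,-6,0,1],[0,0.6,0,0,0,0,1],[0,-1.2,0,0,0,0,1],[0,1.2,0,0,0,0,1],[0,-0.6,0,0,0,0,1]]]'
python3 -m inch '[[[0.5,0,0,0,0,0,1],[-1,0,0,0,0,0,1],[0.5,0,0,0,0,0,1],[0,0,0,0,0,0,1],[0,0,0,0,0,0,1]]]'
python3 st.py
python3 - <<'E'
from h import *
F=[]
for i in range(20):
    S=cam("scene"); F.append(robot.read_state()["force"])
print(np.mean(F,0),np.std(F,0)/4.4)
T=cam("top")
p,R=pose()
# scene: colour/brightness detail in pan and bottle vs earlier
g=cv2.cvtColor(S["image"],cv2.COLOR_BGR2GRAY); 
print("bottle bottom");
for y in range(232,262,1): print(y,' '.join(f"{v:3d}" for v in g[y,354:386]))
E
```

```text
t: 34.95
tool_pos: [0.4324, -0.0318, 0.3402]
orientation: [1.462, 1.463, -1.02]
force: [0.1, 0.9, -1.6]
opening: 0.0155
t: 35.45
tool_pos: [0.4315, -0.0315, 0.3395]
orientation: [1.46, 1.463, -1.022]
force: [0.2, -0.3, -0.8]
opening: 0.0155
t 35.45 q [ 0.5483  0.0643  1.7974 -1.0432  1.9495  0.493 ] tcp [ 0.4315 -0.0315  0.3395] F [ 0.2 -0.3 -0.8] op 0.0155
grasp [ 0.4315 -0.0137  0.346 ] x [-0.0008  0.3421 -0.9397] y [ 1.      0.0018 -0.0002] z [ 0.0016 -0.9397 -0.3421]
funnel axis xy [0.4318 0.017 ]
scoop lip [0.4314 0.01   0.1918]
[ 0.01651745  0.13246134 -1.64303937] [0.08877061 0.09555816 0.09914701]
bottle bottom
232 144 144 151 204 194 175 184 188 189 191 191 194 194 174 165 155 166 172 172 172 174 183 192 183 162 149 140 143 169 170 170 173
233 146 145 143 141 135 168 173 178 180 182 184 187 187 192 193 180 184 182 184 190 191 192 190 176 155 144 139 150 171 171 172 168
234 143 145 144 142 131 136 171 170 175 175 177 179 184 184 159 164 172 186 189 192 191 188 185 170 147 141 143 153 170 173 172 171
235 146 146 143 141 127 133 137 143 173 173 173 172 142 147 152 156 161 179 1
[... 2786 characters left out ...]
 156 157 164 209 211 209 210 209 207 172
257 132 128 130 132 127 131 131 131 130 127 126 126 116 126 137 134 135 135 132 133 147 156 156 162 208 209 210 208 210 210 210 211
258 129 130 129 130 130 131 129 133 126 125 122 130 127 131 129 125 130 131 130 149 159 155 155 159 209 209 208 209 210 210 212 210
259 130 130 131 132 133 131 132 128 129 124 129 128 129 130 130 131 159 159 157 159 160 157 163 209 208 209 208 210 209 211 211 210
260 156 131 130 130 132 130 129 128 125 125 127 130 132 131 128 132 157 158 157 160 159 165 208 208 208 209 210 209 210 209 210 211
261 156 159 157 157 132 129 126 127 129 127 127 126 128 129 131 130 133 157 158 160 158 165 210 210 209 209 211 208 209 209 210 210
```

The bottle's floor now shows round ball blobs (scene rows 242–254, cols 358–376), and the scoop weighs −1.64 ± 0.1 N, the weight of an empty one. I'll level it and take it back to its original clear spot.

```bash

python3 -m inch '[[[-2,0,-0.7,0,0,0,1],[-2.8,0,-1,0,4,0,1],[0,0,0,0,8.5,0,1],[0,0,0,0,8.5,0,1],[0,0,0,0,8.5,0,1]]]' >/dev/null
python3 -m inch '[[[0,0,0,0,8.5,0,1],[0,0,0,0,8.5,0,1],[0,0,0,0,8.5,0,1],[0,0,0,0,8.5,0,1],[0,0,0,0,6.5,0,1]]]' >/dev/null
python3 -m inch '[[[-4,0.3,0,0,0,0,1],[-4,0.3,0,0,0,0,1],[-4,0.3,0,0,0,0,1],[-4,0.3,0,0,0,0,1],[-4,0.3,0,0,0,0,1]]]' >/dev/null
python3 -m inch '[[[0,0,0,0,0,5.2,1],[0,0,4.5,0,0,5.2,1],[0,0,4.5,0,0,5.2,1],[0,0,4.5,0,0,5.2,1],[0,0,4.5,0,0,5.2,1]]]' 
python3 -m inch '[[[0,0,3,0,0,0,1],[0,0,0,0,0,0,1],[0,0,0,0,0,0,1]]]' >/dev/null
python3 st.py
python3 - <<'E'
from h import *
F=[]
for i in range(8): S=cam("scene");T=cam("top"); F.append(robot.read_state()["force"])
print("F",np.mean(F,0))
cv2.imwrite("pics/pt.png",T["image"]);cv2.imwrite("pics/ps.png",S["image"])
p,R=pose(); 
c=proj(T,p+R.apply([.08,0,.011])); print("pan centre",c)
g=cv2.cvtColor(T["image"],cv2.COLOR_BGR2GRAY); x,y=c.astype(int)
for v in range(y-14,y+14): print(v,' '.join(f"{k:3d}" for k in g[v,x-20:x+20]))
E
```

```text
t: 38.5
tool_pos: [0.4464, -0.232, 0.2088]
orientation: [2.666, 1.662, -0.001]
force: [0.4, -0.5, -1.7]
opening: 0.0159
t 38.8 q [-0.5805 -0.112   1.8007 -0.0004  1.4537 -0.1289] tcp [ 0.4467 -0.2319  0.1811] F [-0.4  0.6 -0.5] op 0.0153
grasp [ 0.4467 -0.2319  0.2001] x [ 0.4363  0.8998 -0.0003] y [ 0.8998 -0.4363 -0.0009] z [-0.0009  0.0001 -1.    ]
funnel axis xy [ 0.4862 -0.1515]
scoop lip [ 0.5135 -0.0943  0.1696]
F [ 0.0111225  -0.12384211 -1.57056839]
pan centre [431.90803019 262.30140687]
248 122 118 119 121 119 119 117 114 112 109 106 100  87  74  66  54  53  54  58  74  99  96 115 123 128 137 137 137 138 139 138 137 138 137 136 134 134 133 133 133
249 119 118 120 119 119 118 118 118 117 114 112 108 104  95  91  85  79  62  51  51  55  66  93  97 116 126 129 137 137 139 138 137 138 137 135 134 133 133 132 133
250 118 119 120 120 119 119 119 119 117 117 116 112 110 105 106 108 105  86  72  59  50  47  54  68  93 102 116 127 131 137 137 138 138 136 134 133 133 133 133 132
251 118 121 119 119 118 119 119 119 118 118 117 115 113 111 110 113 114 103  94  84  75  59  49  48  53  6
[... 3293 characters left out ...]
 117 115 106 106 105 104  90  54  60  86  74
272 124 108 101  85  89  97  99  97  93  92  92  83  75  68  58  53  50  52  61  81  98 101 110 107 110 117 117 119 119 117 111 104 103 103  99  75  51  69  90  72
273 131 126 120  92  98  98  99 100 100 101  99  93  85  83  76  71  67  58  59  54  61  80  97  92 108 107 110 117 118 116 107 105 104 101  90  59  58  85  83  69
274 131 130 125 115 115 102 101 100 101 102 101  99  95  94  91  85  82  76  73  59  59  55  57  72  96  93 109 109 111 116 111 109 104  99  75  51  66  93  79  57
275 132 131 131 135 132 120 116 104 101 102 102 102 102 103 101  95  93  84  82  76  73  60  58  52  58  73  95  93 109 109 110 110 102  91  60  58  84  85  70  50
```

The pan reads as a smooth floor with no balls in it, and the scoop weighs 1.57 N. I set it down.

```bash

python3 -m inch '[[[0,0,4,0,0,0,1],[0,0,4,0,0,0,1],[0,0,4,0,0,0,1],[0,0,2,0,0,0,1],[0,0,0.9,0,0,0,1]]]' 
python3 -m inch '[[[0,0,0,0,0,0,1],[0,0,0.3,0,0,0,1],[0,0,0,0,0,0,1]]]'
python3 -m inch '[[[0,0,0.2,0,0,0,1],[0,0,0,0,0,0,1]]]'
```

```text
t: 40.1
tool_pos: [0.445, -0.2307, 0.0287]
orientation: [-2.659, -1.665, 0.003]
force: [-0.5, 0.5, -2.1]
opening: 0.0152
t: 40.4
tool_pos: [0.448, -0.2326, 0.03]
orientation: [2.661, 1.666, 0.002]
force: [-0.2, -0.2, -1.5]
opening: 0.0151
t: 40.6
tool_pos: [0.4474, -0.2322, 0.0273]
orientation: [2.662, 1.667, 0.001]
force: [-0.2, -0.3, -2.4]
opening: 0.015
```

```bash

python3 -m inch '[[[0,0,0.15,0,0,0,1],[0,0,0.1,0,0,0,1],[0,0,0,0,0,0,1]]]'
python3 -m inch '[[[0,0,0,0,0,0,0],[0,0,0,0,0,0,0],[0,0,0,0,0,0,0],[0,0,-1.5,0,0,0,0],[0,0,-4,0,0,0,0]]]'
python3 -m inch '[[[0,0,-5,0,0,0,0],[0,0,-5,0,0,0,0],[0,0,-5,0,0,0,0],[-4,0,0,0,0,0,0],[-4,0,0,0,0,0,0]]]'; python3 st.py
python3 - <<'E'
from h import *
T=cam("top");S=cam("scene");cv2.imwrite("pics/qt.png",T["image"]);cv2.imwrite("pics/qs.png",S["image"])
T0=cv2.imread("pics/top0.png");S0=cv2.imread("pics/scene0.png")
def tm(o,c,x0,y0,x1,y1,n):
    r=cv2.matchTemplate(c[y0-12:y1+12,x0-12:x1+12],o[y0:y1,x0:x1],cv2.TM_CCOEFF_NORMED);_,m,_,l=cv2.minMaxLoc(r);print(n,round(m,2),l[0]-12,l[1]-12)
for n,b in dict(jar=(218,252,240,274),amber=(330,185,358,218),timer=(452,225,485,255),tape=(220,288,250,318),pink=(158,262,190,296),purple=(122,288,158,318),scooplip=(396,250,416,278),box=(190,150,290,225),yellow=(140,180,185,235),stand=(378,205,395,240)).items(): tm(T0,T["image"],*b,n)
tm(S0,S["image"],354,195,376,224,"scoop scene");tm(S0,S["image"],270,195,302,242,"amber scene")
tm(cv2.imread("pics/ls.png"),S["image"],350,190,396,262,"bottle+funnel vs after seating, scene")
tm(cv2.imread("pics/lt.png"),T["image"],340,258,390,300,"same, top")
d=cv2.absdiff(S["image"],S0).max(2)>45; print("changed px scene:",[tuple(map(int,s[:5])) for s in cv2.connectedComponentsWithStats(d.astype(np.uint8))[2][1:] if s[4]>8])
E
```

```text
t: 40.9
tool_pos: [0.4474, -0.2324, 0.025]
orientation: [2.662, 1.667, 0.0]
force: [-3.0, -0.1, 6.7]
opening: 0.0153
t: 41.4
tool_pos: [0.4439, -0.2299, 0.0755]
orientation: [-2.656, -1.663, 0.005]
force: [-0.0, -0.2, -0.1]
opening: 0.0457
t: 41.9
tool_pos: [0.4132, -0.3049, 0.232]
orientation: [2.656, 1.668, 0.002]
force: [0.7, -0.3, -0.4]
opening: 0.0464
t 41.9 q [-0.7357 -0.1161  1.7117  0.0001  1.5407 -0.2867] tcp [ 0.4132 -0.3049  0.232 ] F [ 0.7 -0.3 -0.4] op 0.0464
grasp [ 0.4131 -0.3048  0.2509] x [ 0.4341  0.9009 -0.0014] y [ 0.9009 -0.434   0.0051] z [ 0.004  -0.0035 -1.    ]
funnel axis xy [ 0.4524 -0.2243]
scoop lip [ 0.4796 -0.1671  0.2202]
jar 1.0 0 0
amber 1.0 0 0
timer 0.96 0 0
tape 1.0 0 0
pink 1.0 0 0
purple 1.0 0 0
scooplip 0.99 -1 0
box 1.0 0 0
yellow 1.0 0 0
stand 0.74 0 0
scoop scene 0.33 12 -5
amber scene 1.0 0 0
bottle+funnel vs after seating, scene 0.94 0 0
same, top 0.93 0 0
changed px scene: [(415, 0, 174, 77, 3442), (590, 29, 25, 7, 96), (617, 31, 23, 8, 102), (535, 47, 20, 22, 37), (418, 56, 4, 4, 11), (346, 62, 294, 351, 21616), (400, 64, 59, 80, 1597), (416, 121, 6, 18, 52), (579, 178, 15, 27, 122), (351, 182, 11, 8, 23), (323, 189, 28, 31, 307), (562, 189, 78, 85, 4017), (348, 192, 4, 7, 13), (413, 192, 5, 3, 9), (563, 196, 19, 6, 40), (352, 199, 9, 9, 27), (324, 203, 7, 15, 46), (534, 215, 19, 9, 87), (546, 234, 12, 9, 18), (321, 261, 21, 12, 128), (451, 277, 65, 60, 1128), (480, 280, 88, 50, 1405), (322, 282, 20, 18, 117)]
```

Everything matches so far. One last numeric check, for stray balls on the bench or balls stuck in the funnel, comparing before and after the pour.

```bash
python3 - <<'E'
from h import *
a=cv2.imread("pics/lt.png");b=cv2.imread("pics/qt.png")
d=(cv2.absdiff(a,b).max(2)>18).astype(np.uint8); d[335:]=0
print("top diffs",[tuple(map(int,s)) for s in cv2.connectedComponentsWithStats(d)[2][1:] if s[4]>4])
g=cv2.cvtColor(b,cv2.COLOR_BGR2GRAY)
print("hole");
for y in range(272,292): print(y,' '.join(f"{k:3d}" for k in g[y,352:374]))
a=cv2.imread("pics/ls.png");b=cv2.imread("pics/qs.png")
d=(cv2.absdiff(a,b).max(2)>12).astype(np.uint8)
print("scene diffs near bottle",[tuple(map(int,s)) for s in cv2.connectedComponentsWithStats(d[185:300,300:400].copy())[2][1:] if s[4]>2])
r=cv2.cvtColor(b[236:260,350:386],cv2.COLOR_BGR2GRAY)
u=cv2.resize(r,None,fx=8,fy=8,interpolation=cv2.INTER_CUBIC)
c=cv2.HoughCircles(cv2.equalizeHist(u),cv2.HOUGH_GRADIENT,1,28,param1=80,param2=13,minRadius=15,maxRadius=26)
print("circles",None if c is None else (c[0]/8+[350,236,0]).round(1).tolist())
E
```

```text
top diffs [(419, 202, 176, 133, 10466), (540, 220, 12, 12, 59), (530, 232, 18, 22, 52), (419, 256, 26, 22, 107), (402, 265, 38, 23, 283), (397, 267, 5, 5, 12), (359, 279, 9, 11, 53), (391, 279, 21, 21, 168), (426, 294, 5, 5, 14)]
hole
272 117 118 119 120 121 121 122 123 124 124 126 126 125 126 127 126 127 126 126 127 126 125
273 117 118 118 120 120 121 122 122 124 124 126 126 126 126 126 126 127 127 126 126 126 126
274 117 117 118 119 120 121 122 123 123 125 126 127 127 128 127 127 127 127 126 126 126 126
275 116 117 119 119 120 121 122 123 124 125 126 127 127 128 128 127 127 127 127 126 126 126
276 116 117 117 119 120 121 123 123 123 124 125 126 126 127 127 128 128 127 127 127 126 126
277 116 116 117 119 119 120 122 121 114 103 104 106 106 107 117 126 127 127 128 126 126 126
278 115 116 117 117 118 120 117 107  89  65  65  71  72  73  92 108 126 127 126 126 126 125
279 114 115 117 117 119 118 107  80  64  58  58  69  76  71  69  79 110 125 126 126 126 125
280 114 114 115 117 117 113  91  64  63  67  65  72  91  89  76  69  84 113 126 125 125 126
281 113 114 115 116 117 112  91  67  
[... 740 characters left out ...]
95  94  94  92 104 109 113 115 116 116 117 117 117
290 108 108 109 109 109 109 109 110 109 108 109 109 110 112 111 114 113 115 115 115 115 115
291 107 108 107 108 109 108 109 109 110 109 110 110 111 112 112 113 115 114 114 114 115 115
scene diffs near bottle [(76, 0, 24, 24, 291), (49, 2, 22, 14, 177), (43, 5, 5, 4, 11), (52, 16, 5, 5, 5), (87, 26, 9, 7, 22), (55, 31, 4, 2, 4), (95, 31, 5, 4, 12), (59, 34, 6, 3, 7), (68, 34, 2, 3, 3), (74, 35, 4, 2, 4), (95, 36, 2, 2, 3), (80, 38, 20, 27, 254), (78, 51, 11, 20, 114), (57, 57, 17, 13, 98)]
circles [[374.7, 252.1, 2.8], [359.6, 251.9, 2.6], [378.6, 243.7, 2.2], [372.1, 256.4, 2.6], [376.2, 259.6, 3.2], [364.4, 254.1, 2.2], [373.7, 247.7, 2.1]]
```

```bash
python3 - <<'E'
from h import *
for f in("lt","qt"):
    g=cv2.cvtColor(cv2.imread(f"pics/{f}.png"),cv2.COLOR_BGR2GRAY); print(f)
    for y in range(276,303): print(y,' '.join(f"{k:3d}" for k in g[y,388:434]))
E
```

```text
lt
276 139 139 139 139 139 139 139 138 138 138 139 139 139 139 139 136 135 134 133 131 127 106  81  62  64  60  79  96  99 116 109 104  94  99 116 111  83 100 115 108  98 101 100  86  89  93
277 140 139 140 139 139 138 139 138 139 138 138 139 139 138 138 138 137 135 133 134 132 128 115 106 101  71  66  63  79  96  94 108 105 109 117 114  95  91  98  96  86  89  87  90  95  92
278 140 139 140 139 139 139 138 139 138 138 138 138 139 138 137 138 137 135 133 133 132 133 131 135 131 111 103  83  63  59  72  95  91 110 113 111 112  99 101  95  87  86  81  95 102  98
279 140 139 139 139 139 139 139 138 138 137 139 139 138 137 138 137 135 134 133 133 132 132 136 138 137 135 131 119 100  73  62  60  69  95  97 109 113 111 114 104 102  93  80  91  99  94
280 139 140 140 140 140 139 139 139 138 139 138 138 138 138 137 136 133 133 133 133 132 133 138 138 137 138 137 136 130 113 103  85  63  59  68  93  95 103 112 104 108 102  87  81  83  82
281 140 139 140 140 140 139 138 138 138 138 137 137 136 137 137 133 133 132 132 132 133 134 138 137 138 138 137 138 137 135 132 121 102  77  67  60  63  82  
[... 8357 characters left out ...]
 140 140 139 139 139 140 139 138 139 137 135 134 135 134 135 135 133 133 134 133 133 133 132 131 130 131 130 130 132 131 132 134 135 136
300 140 140 140 139 140 140 139 139 139 140 139 139 139 139 139 139 139 139 139 138 137 137 135 135 134 134 133 133 132 132 133 132 131 132 132 130 130 130 130 130 131 131 131 133 134 136
301 139 139 139 139 139 139 139 139 139 139 140 139 139 139 139 139 139 137 137 137 136 135 134 134 135 133 133 131 131 132 132 131 131 131 130 129 129 130 131 131 131 131 132 134 133 134
302 139 139 139 139 139 140 140 140 138 140 139 139 139 139 139 139 136 135 135 134 135 133 133 133 133 132 131 131 131 130 131 131 130 130 130 130 130 130 131 132 132 133 132 133 134 134
```

The bench differences are only soft arm shadow, with no stray balls. I'm handing the job in.

```bash
python3 -m inch '[[[0,0,0,0,0,0,0],[0,0,0,0,0,0,0]]]'; python3 -c "
from plant import robot
print(robot.close_job())"
```

```text
t: 42.2
tool_pos: [0.4122, -0.3031, 0.2286]
orientation: [-2.662, -1.667, -0.0]
force: [-0.9, 0.2, 0.0]
opening: 0.0467
the job is handed in; nothing more can be done
None
```

The job is done and handed in, after about 42 s of robot time. I turned the clear bottle over in two 90° turns and stood it at about (0.432, 0.032). I seated the funnel in its neck, poured the balls through it, and laid the scoop flat where it came from.

**Last checks that agreed:**
- **Funnel:** it went down to seated depth without catching on the rim. Its rim sat where the seated prediction put it, and bottle and funnel stood at the same pixels after the pour as before.
- **Scoop:** it weighed 1.57 N after the pour, against about 2.5 N loaded, and six balls weigh 1.00 N. Its floor showed no balls.
- **Balls:** ball-like spots appeared on the bottle's floor and none on the bench.
- **Bystanders:** jar, amber bottle, timer, tape roll and the pink and purple bottles had not shifted by a pixel.

**Checks that failed or were weak:**
- I had used all 12 picture views before the pour, so everything after it was checked by numbers only.
- I could not count the balls one by one. Circle detection in the bottle gave an unreliable 7, and the weight is good only to about one ball.
- Matching the scoop in the scene camera failed. I took that to be the arm in the way. The top camera put it within one pixel of its starting place.
- The wire stand's pixels matched only 0.74, with no shift; the funnel is no longer in it.

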